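# Strip the chip reballing jig and load the next chip carrier

### The arm

A 6-joint arm with a two-finger parallel gripper is mounted at the origin on a cart in front of the work surface, level with it; the furniture and walls round the work are solid. World frame = base frame: x ahead of the robot, y to its left, z up, the work surface at z = 0. Lengths are in mm, angles in degrees, forces in N, time in s.
With the tool pointing down it reaches from about 300 to 1000 mm from the base axis. Payload 5.1 kg.
Tool frame: the origin (TCP) lies at the very end of the fingers, on their centre line; the grasp point (between the pads) lies 19 mm behind it; z points along the fingers, y is the line along which they close (so a half turn about z gives the same grasp; the last joint's range is limited). The gripper opens to 95 mm and grips with 3 to 60 N. Pads are 20 mm wide; open, the fingers measure 119 mm over their backs; the gripper's body (75 mm by 180 mm) begins 59 mm behind the grasp point.
Start: joints at [-76.295, 7.093, 94.555, -0, 78.352, -4.733], TCP at [205.546, -616.632, 191.456] pointing down, gripper open.
Joint ranges: [-149.61, 149.61], [-58.7, 133.49], [1.44, 155.28], [-77.14, 257.14], [18.33, 153.61], [-166.67, 166.67]. Speed limits (degrees/s): [147.25, 147.25, 180, 180, 180, 180].

### API

Orientations are given as a 3x3 rotation matrix whose columns are the frame's x, y, z axes.
In Python, from cell import ctrl, eyes, job_done, models gives the robot as it stands. The module is installed in compiled form; this text tells all that it offers.
- The arm moves only by the shell command python3 -m creep 'ROWS'. ROWS is a JSON object of lists of equal length, an entry for each row: "rotation": the turn, a rotation vector about the tool's x, y, z as a fraction of full scale, a list of three; "offset": the shift along the tool's x, y, z as a fraction of full scale, a list of three; "claw": the opening, from 0 (shut) to 1 (fully open). In form: {"rotation": [[wx, wy, wz], ...], "offset": [[x, y, z], ...], "claw": [claw, ...]}. A call has 1 to 8 rows; each row is the pose to reach, as a shift and turn from the pose commanded when the call began, along the tool's axes at that moment; what a row does not reach only later rows make up. Full scale, the value 1, is 200 mm for a shift and 0.5 rad for a turn. A row lasts 1/8 s, in which the tool goes at most 62.5 mm and 10.7 degrees, less where a joint would pass 70% of its speed; a pose out of reach is approached as far as the arm can. A call with a number of a shift or a turn outside -1 to 1 is refused whole. A call with a gripper value outside its range is refused whole. The fingers move at their own pace and stop on an object; the grip force is fixed at half the most. Time passes only in rows, so rows that repeat a pose let the fingers close. It gives the time, the measured TCP pose, the force, the opening and the grip force at its end, in the units of the state.
- ctrl.state(): the state, without advancing time (a new reading comes with each control period).
- eyes.snapshot(name): name is "scene" or "top" or "wrist"; returns the picture (420x560x3 uint8, blue, green, red); there is no depth.
- eyes.camera_info(name): a dict with "mtx" (3x3 intrinsics, pixels), "R" (3x3) and "t" (3): a world point X has camera coordinates R X + t. Camera axes: x right, y down, z forward; pixel columns grow to the right and rows downward; lengths in mm; the calibration is good to about 2 mm. The wrist camera is an equidistant fisheye: a pixel r from the principal point sees the ray r / f radians off the axis. A picture is of the moment at which its call begins: read the wrist's pose just before it. camera_info takes no time and is no camera call; for the wrist camera it gives the pose at the moment of the call.
- job_done(): hands the job in; it is judged then, once.
Trained networks look in the newest picture that a camera, given by its name, has taken for a name from the list of things; names that differ only in an ending like _2 or _b are one class to them, and where a whole thing is asked for, a point or a joint stands for the part that bears it (a point fixed in the world has none). Each returns a list of dicts, best first, with "conf" (0 to 1); they miss things now and then, are a little off and sometimes report something else, mostly with a low value. They report only what shows in the picture. A call takes as long as a camera call.
- models.recognise(camera, target): "at" ([column, row] in pixels, amid what is visible of it).
- models.regions_of(camera, target): "region" (420x560 bool, what is visible of it) and "at" ([column, row] in pixels, amid what is visible of it).
- models.mark_of(camera, target): "at" ([column, row] in pixels: a listed point, or the origin of a listed thing).
The state is a dict: "t": time; "q": joint angles; "dq": joint speeds; "effort": joint torques, N m; "tcp_pos": TCP position; "ee_rot": TCP orientation; "ft_force": force on the tool from outside, world axes, zero at the start; "ft_torque": the same for the moment, N m; "finger_gap": finger opening in mm; "finger_force": force on a finger pad.
Only numpy, scipy, OpenCV 4.12 (cv2) and the standard library are available. Lean on these libraries where they do the work, as an engineer would, in place of code of your own. Each camera call takes 0.05 s, during which the arm holds its last target. There are 200 camera calls.

### The job

The chip in the reballing jig has got its solder balls: take the stack on the jig apart from the top, setting the hopper flat in the catch tray, then the stencil squarely on the rails of the drying stand between their end stops, then the carrier with the balled chip, kept level and set down gently, squarely on the preheater's hot plate. Then load the jig for the next chip with whichever of the two waiting carriers fits, fully down over both pins; the other one stays lying on the bench. Do not knock over the alcohol dispenser.

Things in the scene. Friction and masses are not known exactly. Their poses are not given: they have to be found in the camera images.
- jig: jig base, fixed: dark plate 100 (x) x 62 (y) mm, top 8 mm above the bench; on it a pedestal 78 x 38 mm, top at 16 mm. Two steel pins, 6 mm thick, stand at x = +-28 mm, y = 0: full up to 36 mm, then tapered to tips at 42 mm. At the start it carries, threaded on the pins, from below: carrier_loaded (underside at 16 mm), stencil (26 mm), hopper (31 mm). Origin: centre of the underside.
- hopper: black plastic ball hopper, top of the stack, 27 mm high: flange 76 (x) x 46 (y) x 5 mm with two 9 mm through holes on its x axis at x = +-28 mm, and on it an open frame 40 (x) x 46 (y) mm, 22 mm high, flat ribbed sides at y = +-23 mm (grip these). Origin: centre of the underside.
- stencil: flat steel stencil frame 76 (x) x 58 (y) x 5 mm, foil with tiny holes in the middle, two 9 mm through holes on its x axis at x = +-28 mm. Its long edges, y = +-29 mm, stand 6 mm proud of the hopper above and the carrier below (grip these). Origin: centre of the underside.
- carrier_loaded: aluminium chip carrier, bottom of the stack, 86 (x) x 46 (y) x 10 mm, two 9 mm through holes on its x axis at x = +-28 mm, a small green chip with a grid of loose solder balls on its top; hold by the sides y = +-23 mm, keep level. At the start only its ends show. Origin: centre of the underside.
- carrier_long: waiting aluminium chip carrier lying on the bench, the longer of the two: 86 (x) x 46 (y) x 10 mm, two 9 mm through holes on its x axis at x = +-28 mm, 1.5 mm play all round on the jig's pins; square green chip without balls. Origin: centre of the underside.
- carrier_short: waiting aluminium chip carrier lying on the bench, the shorter of the two: 66 (x) x 46 (y) x 10 mm, two 9 mm holes at x = +-18.5 mm only, oblong green chip without balls; it does not go on the jig's pins. Origin: centre of the underside.
- catch_tray: shallow open steel tray, fixed: outside 108 (x) x 76 (y) mm, walls 2 mm thick and 9 mm high (10.5 mm with the rolled rim), floor 2 mm above the bench, a small pouring lip at its -x end. The hopper lies in it with its long side along the tray's. Origin: centre of the underside at bench height.
- drying_stand: low wire drying stand, fixed, on a black foot plate 102 (x) x 50 (y) x 4 mm: two rails along x at y = +-16 mm, 94 mm long, their top 16 mm above the bench, with end stops at x = +-47 mm (4 mm thick, so 90 mm free between them) up to 26 mm. Origin: centre of the underside at bench height.
- preheater: palm-size chip preheater, fixed: grey case 112 (x) x 74 (y) mm, 29 mm high, knob and display on its +y side, with a flat dark metal hot plate 100 x 60 mm on top whose surface is 38 mm above the bench. Origin: centre of the underside at bench height.
- ipa_dispenser: white alcohol dispenser bottle with a blue collar and steel cup, loose bystander, 66 mm across, 108 mm high. Origin: centre of the underside.

How it is judged:
By the outcome, as a careful person would: the job done as asked, in the order asked, and still so for the second after the job is handed in, with the robot touching nothing.
It also fails if it takes over 115 s, if anything falls off the work surface, if the arm or the gripper's body presses on something with over 40 N, if the wrist force passes 120 N, or if a joint passes its speed limit or range.

## Working session

There is one attempt and no reset: what is moved stays moved. The work goes in short steps, Python scripts to look and compute and a shell command to move; the robot and the scene stay as the last step left them, time stands still between calls to the robot, and variables do not carry over. Pictures are saved under pics/ and viewed, at most 14 in all, crops included, and the job is handed in when it is done.

```bash
mkdir -p pics; ls
cat > h.py <<'E'
import numpy as np, cv2
from cell import ctrl, eyes, models, job_done
N=["jig","hopper","stencil","carrier_loaded","carrier_long","carrier_short","catch_tray","drying_stand","preheater","ipa_dispenser"]
def snap(c,f=None):
    ci=eyes.camera_info(c); im=eyes.snapshot(c)
    if f: cv2.imwrite('pics/'+f,im)
    return ci,im
def ray(c,ci,uv):
    K=np.array(ci['mtx']);R=np.array(ci['R']);t=np.array(ci['t'])
    x=(uv[0]-K[0,2])/K[0,0];y=(uv[1]-K[1,2])/K[1,1]
    if c=='wrist':
        th=np.hypot(x,y);s=np.sin(th)/max(th,1e-9);d=np.array([x*s,y*s,np.cos(th)])
    else: d=np.array([x,y,1.])
    return -R.T@t, R.T@d/np.linalg.norm(d)
def onz(c,ci,uv,z):
    o,d=ray(c,ci,uv); return o+d*(z-o[2])/d[2]
def tri(rs):
    A=sum(np.eye(3)-np.outer(d,d) for o,d in rs);b=sum((np.eye(3)-np.outer(d,d))@o for o,d in rs)
    return np.linalg.solve(A,b)
def proj(c,ci,X):
    K=np.array(ci['mtx']);p=np.array(ci['R'])@np.array(X,float)+np.array(ci['t'])
    if c=='wrist':
        r=np.hypot(p[0],p[1]);th=np.arctan2(r,p[2]);q=p[:2]/max(r,1e-9)*th
    else: q=p[:2]/p[2]
    return np.array([K[0,0]*q[0]+K[0,2],K[1,1]*q[1]+K[1,2]])
E
python3 - <<'E'
from h import *
np.set_printoptions(precision=2,suppress=True)
s=ctrl.state();print(s['t'],s['tcp_pos'],s['ee_rot'],s['finger_gap'])
for c in ['scene','top','wrist']:
    ci,im=snap(c,c+'0.png');print(c,ci)
    for n in N[:]:
        if c=='wrist':continue
        r=models.mark_of(c,n)
        print(n,[(np.array(x['at']).round(1),round(x['conf'],2),onz(c,ci,x['at'],0)[:2].round(0)) for x in r[:2]])
E
```

```text
pics
0.0 [ 205.39 -615.97  190.18] [[ 0.95  0.32 -0.  ]
 [ 0.32 -0.95  0.  ]
 [ 0.   -0.   -1.  ]] 94.86185536617751
scene {'mtx': array([[421.82,   0.  , 277.2 ],
       [  0.  , 421.82, 206.36],
       [  0.  ,   0.  ,   1.  ]]), 'R': array([[ 0.85, -0.53, -0.  ],
       [-0.21, -0.34, -0.92],
       [ 0.48,  0.78, -0.4 ]]), 't': array([-442.53,  114.52,  860.42])}
jig [(array([346.3, 294.3]), 0.92, array([ 423., -394.]))]
hopper [(array([347.3, 275.1]), 0.88, array([ 465., -346.]))]
stencil [(array([343.6, 280.1]), 0.64, array([ 448., -356.]))]
carrier_loaded [(array([344.5, 287. ]), 0.54, array([ 435., -374.]))]
carrier_long [(array([342.4, 244.4]), 0.9, array([ 537., -246.]))]
carrier_short [(array([383.5, 274.8]), 0.6, array([ 525., -383.]))]
catch_tray [(array([299.2, 261.8]), 0.95, array([ 415., -256.]))]
drying_stand [(array([239.7, 192.6]), 0.49, array([487., 151.]))]
preheater [(array([343.2, 242.7]), 0.3, array([ 544., -241.]))]
ipa_dispenser [(array([263.6, 234.3]), 0.9, array([ 414., -112.])), (array([345.1, 287.6]), 0.34, array([ 434., -376.]))]
top {'mtx': array([[541
[... 489 characters left out ...]
255.])), (array([227.5, 205.9]), 0.57, array([482.,   8.]))]
carrier_short [(array([411.3, 187.2]), 0.79, array([ 531., -381.]))]
catch_tray [(array([350.6, 237.3]), 0.81, array([ 421., -252.])), (array([421.5, 236.9]), 0.43, array([ 425., -401.]))]
drying_stand [(array([160.5, 201.4]), 0.75, array([488., 150.]))]
preheater [(array([229.9, 205.2]), 0.74, array([483.,   3.]))]
ipa_dispenser [(array([281.1, 241. ]), 0.85, array([ 410., -107.]))]
wrist {'mtx': array([[325.19,   0.  , 279.65],
       [  0.  , 325.19, 207.45],
       [  0.  ,   0.  ,   1.  ]]), 'R': array([[ 0.32, -0.95, -0.  ],
       [-0.92, -0.31,  0.24],
       [-0.23, -0.07, -0.97]]), 't': array([-650.76,  -26.93,  390.44])}
```

View pics/top0.png

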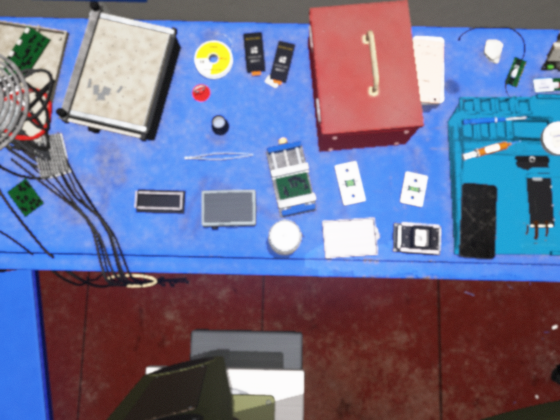

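View pics/scene0.png

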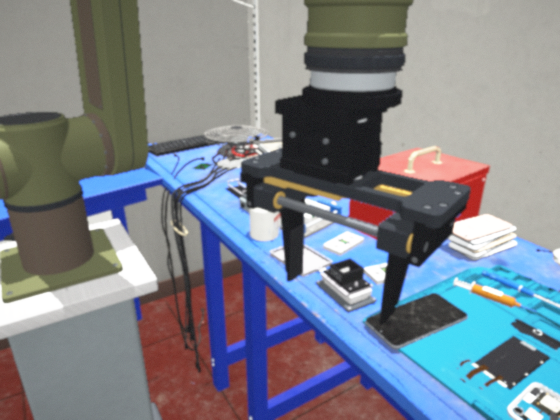

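View pics/wrist0.png

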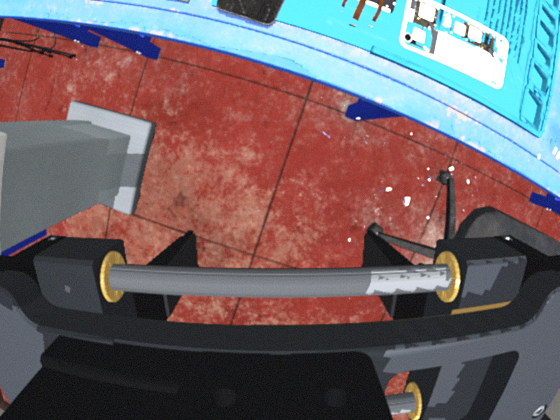

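The top view shows the jig stack at about (418,238), tray (350,238), dispenser (284,237), preheater (229,208), stand (160,201), long carrier (349,184) and short carrier (414,188). The red toolbox behind (x > 600) is an obstacle. The wrist camera is still over the floor, so I'll move it above the jig.

```bash
cat >> h.py <<'E'
def plan(P,az,n=1):
    """from the present pose to TCP P, tool x at azimuth az, level, in n calls"""
    from scipy.spatial.transform import Rotation as Ro
    s=ctrl.state();R0=np.array(s['ee_rot']);p0=np.array(s['tcp_pos'])
    a=np.radians(az);R1=np.array([[np.cos(a),np.sin(a),0],[np.sin(a),-np.cos(a),0],[0,0,-1]]).T
    R1=np.array([[np.cos(a),np.sin(a),0],[np.sin(a),-np.cos(a),0],[0,0,-1.]])
    rv=Ro.from_matrix(R0.T@R1).as_rotvec()
    for k in range(n):
        Rk=R0@Ro.from_rotvec(rv*k/n).as_matrix()
        print('rot',(rv/n/.5).round(4),'off',(Rk.T@((np.array(P)-p0)/n)/200).round(4), 'mm',np.linalg.norm(np.array(P)-p0)/n)
E
python3 -c "
from h import *
plan([425,-440,220],90,3)"
```

```text
rot [-0.     -0.     -0.8327] off [ 0.4401 -0.1636 -0.0476] mm 94.38393327994578
rot [-0.     -0.     -0.8327] off [ 0.4687  0.0284 -0.0476] mm 94.38393327994578
rot [-0.     -0.     -0.8327] off [ 0.4172  0.2155 -0.0476] mm 94.38393327994578
```

```bash
python3 -m creep '{"rotation":[[0,0,-0.833],[0,0,-0.833],[0,0,-0.833]],"offset":[[0.44,-0.164,-0.048],[0.44,-0.164,-0.048],[0.44,-0.164,-0.048]],"claw":[1,1,1]}'
python3 -m creep '{"rotation":[[0,0,-0.833],[0,0,-0.833],[0,0,-0.833]],"offset":[[0.469,0.028,-0.048],[0.469,0.028,-0.048],[0.469,0.028,-0.048]],"claw":[1,1,1]}'
python3 -m creep '{"rotation":[[0,0,-0.833],[0,0,-0.833],[0,0,-0.833],[0,0,-0.833],[0,0,-0.833]],"offset":[[0.417,0.216,-0.048],[0.417,0.216,-0.048],[0.417,0.216,-0.048],[0.417,0.216,-0.048],[0.417,0.216,-0.048]],"claw":[1,1,1,1,1]}'
python3 - <<'E'
from h import *
np.set_printoptions(precision=2,suppress=True)
c='wrist'
ci,im=snap(c,'w1.png')
for n in N:
    r=models.regions_of(c,n)
    print(n,[(np.array(x['at']).round(1),round(x['conf'],2),onz(c,ci,x['at'],0)[:2].round(0),x['region'].sum()) for x in r[:2]])
E
```

```text
t: 1.52
tcp_pos: [280.6, -556.5, 201.7]
ee_rot: [[0.736, 0.677, 0.001], [0.677, -0.736, -0.001], [0.0, 0.001, -1.0]]
ft_force: [-0.4, -1.1, 0.7]
finger_gap: 95.1
finger_force: 0.0
t: 1.9
tcp_pos: [353.7, -497.4, 211.3]
ee_rot: [[0.399, 0.917, 0.001], [0.917, -0.399, -0.001], [-0.0, 0.001, -1.0]]
ft_force: [0.8, -0.7, 0.3]
finger_gap: 95.1
finger_force: 0.0
t: 2.52
tcp_pos: [424.8, -440.0, 220.2]
ee_rot: [[0.001, 1.0, -0.0], [1.0, -0.001, 0.0], [0.0, -0.0, -1.0]]
ft_force: [-0.9, -0.5, -0.4]
finger_gap: 95.1
finger_force: 0.0
jig [(array([276.2, 107.2]), 0.76, array([ 421., -346.]), np.int64(449))]
hopper [(array([271.7, 153.2]), 0.8, array([ 415., -405.]), np.int64(1853))]
stencil [(array([277.1, 142. ]), 0.67, array([ 422., -390.]), np.int64(1136))]
carrier_loaded [(array([275.5, 108. ]), 0.5, array([ 420., -347.]), np.int64(247))]
carrier_long [(array([367.,  36.]), 0.88, array([ 539., -247.]), np.int64(2346))]
carrier_short [(array([359.6, 141.1]), 0.71, array([ 528., -388.]), np.int64(1878))]
catch_tray [(array([279.3,  42.8]), 0.6, array([ 425., -261.]), np.int64(4802))]
drying_stand []
preheater []
ipa_dispenser [(array([359.8, 142.3]), 0.67, array([ 529., -389.]), np.int64(1836))]
```

View pics/w1.png

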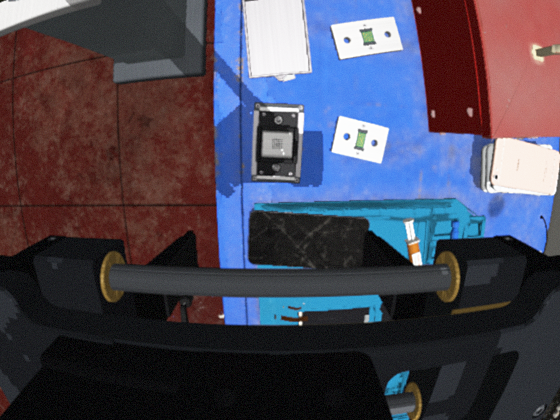

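The wrist view shows the hopper stack at (277,143), the tray above it at (277,38), the long carrier at (367,37) and the short carrier at (361,140). Next is a low tour with several wrist views, measured by back-projecting the contours.

```bash
cat > look.py <<'E'
import sys,pickle
from h import *
np.set_printoptions(precision=1,suppress=True)
Z=dict(jig=8,hopper=58,stencil=31,carrier_loaded=26,carrier_long=10,carrier_short=10,catch_tray=10.5,drying_stand=26,preheater=38,ipa_dispenser=108)
tag=sys.argv[1]
ci,im=snap('wrist',tag+'.png');out={}
for n in sys.argv[2:]:
    n,*z=n.split('=');z=float(z[0]) if z else Z[n]
    r=models.regions_of('wrist',n)
    if not r or r[0]['conf']<.4: print(n,'none');continue
    m=r[0]['region'].astype(np.uint8);c=max(cv2.findContours(m,cv2.RETR_EXTERNAL,cv2.CHAIN_APPROX_NONE)[0],key=cv2.contourArea)[:,0]
    c=cv2.convexHull(c)[:,0]
    P=np.array([onz('wrist',ci,u,z)[:2] for u in c],np.float32)
    (cx,cy),(w,h),a=cv2.minAreaRect(P)
    if w<h:w,h,a=h,w,a+90
    print(tag,n,'conf %.2f px %d ctr %.1f %.1f size %.1f x %.1f longaxis az %.1f'%(r[0]['conf'],m.sum(),cx,cy,w,h,(a+90)%180-90),r[0]['at'])
    out[n]=(m,r[0]['at'])
pickle.dump((ci,out),open('pics/'+tag+'.pkl','wb'))
E
S='"claw":[1,1,1,1,1]}'
python3 -m creep '{"rotation":[[0,0,0],[0,0,0],[0,0,0],[0,0,0]],"offset":[[-0.15,0,0.4],[-0.15,0,0.4],[-0.15,0,0.4],[-0.15,0,0.4]],"claw":[1,1,1,1]}'|sed -n 2p
python3 look.py A jig hopper stencil carrier_loaded carrier_short catch_tray
python3 -m creep '{"rotation":[[0,0,0],[0,0,0],[0,0,0],[0,0,0]],"offset":[[0.7,0.15,0],[0.7,0.15,0],[0.7,0.15,0],[0.7,0.15,0]],"claw":[1,1,1,1]}'|sed -n 2p
python3 look.py B jig hopper stencil carrier_long carrier_short catch_tray ipa_dispenser
python3 -m creep '{"rotation":[[0,0,0],[0,0,0],[0,0,0],[0,0,0],[0,0,0],[0,0,0]],"offset":[[1,0.1,0],[1,0.1,0],[1,0.1,0],[1,0.1,0],[1,0.1,0],[1,0.1,0]],"claw":[1,1,1,1,1,1]}'|sed -n 2p
python3 look.py C catch_tray preheater ipa_dispenser carrier_long
python3 -m creep '{"rotation":[[0,0,0],[0,0,0],[0,0,0],[0,0,0]],"offset":[[0.5,0,0],[0.5,0,0],[0.5,0,0],[0.5,0,0]],"claw":[1,1,1,1]}'|sed -n 2p
python3 look.py D preheater drying_stand
python3 -m creep '{"rotation":[[0,0,0],[0,0,0],[0,0,0],[0,0,0]],"offset":[[0.6,0,0],[0.6,0,0],[0.6,0,0],[0.6,0,0]],"claw":[1,1,1,1]}'|sed -n 2p
python3 look.py E preheater drying_stand
```

```text
tcp_pos: [425.7, -470.4, 142.1]
A jig conf 0.57 px 710 ctr 419.6 -435.6 size 60.9 x 9.9 longaxis az -2.1 [275.7, 146.7]
A hopper conf 0.58 px 3009 ctr 421.9 -391.0 size 71.6 x 46.6 longaxis az 89.6 [270.0, 127.0]
A stencil conf 0.64 px 1570 ctr 421.8 -390.4 size 36.7 x 26.5 longaxis az -4.6 [276.9, 114.0]
A carrier_loaded conf 0.78 px 144 ctr 424.2 -431.6 size 35.4 x 4.1 longaxis az -2.8 [276.2, 156.9]
A carrier_short conf 0.84 px 2704 ctr 525.6 -384.8 size 68.2 x 47.7 longaxis az -11.7 [375.9, 114.6]
A catch_tray conf 0.65 px 2823 ctr 424.2 -290.2 size 81.1 x 46.0 longaxis az -0.3 [279.3, 21.1]
tcp_pos: [455.4, -329.4, 140.7]
B jig conf 0.84 px 604 ctr 423.8 -349.2 size 61.2 x 17.8 longaxis az -3.1 [246.6, 211.4]
B hopper conf 0.76 px 1690 ctr 423.1 -367.6 size 46.5 x 45.1 longaxis az -2.3 [242.7, 241.2]
B stencil conf 0.86 px 872 ctr 421.0 -393.7 size 34.0 x 15.7 longaxis az -0.9 [249.3, 255.4]
B carrier_long conf 0.93 px 3585 ctr 535.8 -250.1 size 87.8 x 46.2 longaxis az 13.7 [357.6, 119.0]
B carrier_short conf 0.81 px 2067 ctr 526.0 -383.9 size 67.0 x 48.8 longaxis az -10.7 [340.
[... 374 characters left out ...]
 -0.5 size 109.6 x 78.5 longaxis az -87.9 [279.2, 64.8]
C ipa_dispenser conf 0.88 px 6506 ctr 420.9 -109.6 size 77.3 x 59.7 longaxis az 41.5 [205.0, 190.0]
C carrier_long conf 0.90 px 1261 ctr 538.7 -266.2 size 87.9 x 33.3 longaxis az -0.0 [327.8, 306.1]
tcp_pos: [474.9, -30.5, 140.3]
D preheater conf 0.78 px 8960 ctr 473.6 3.1 size 108.3 x 76.7 longaxis az -86.8 [277.9, 163.6]
D drying_stand conf 0.96 px 3470 ctr 487.8 128.8 size 73.4 x 47.1 longaxis az -89.8 [292.2, 33.7]
tcp_pos: [474.9, 89.4, 140.2]
E preheater conf 0.82 px 5016 ctr 472.2 43.9 size 76.2 x 46.8 longaxis az -0.1 [278.8, 258.6]
E drying_stand conf 0.68 px 5069 ctr 487.9 148.2 size 97.0 x 47.5 longaxis az 89.8 [293.1, 134.9]
```

```bash
cat > fit.py <<'E'
import pickle
from h import *
from scipy.optimize import minimize
def rect(w,h,z,n=40):
    a=np.linspace(-1,1,n);o=np.ones(n)
    P=np.r_[np.c_[a*w/2,o*h/2],np.c_[a*w/2,-o*h/2],np.c_[o*w/2,a*h/2],np.c_[-o*w/2,a*h/2]]
    return np.c_[P,np.full(len(P),z)]
M=dict(jig=rect(100,62,8),hopper=np.r_[rect(40,46,27),rect(76,46,5)],stencil=rect(76,58,5),
 carrier_long=rect(86,46,10),carrier_short=rect(66,46,10),catch_tray=np.r_[rect(108,76,10.5),rect(104,72,9)],
 preheater=np.r_[rect(100,60,38),rect(112,74,29)],drying_stand=np.r_[rect(102,50,4),rect(94,32,16)])
def place(m,p):
    a=np.radians(p[2]);R=np.array([[np.cos(a),-np.sin(a)],[np.sin(a),np.cos(a)]])
    return np.c_[m[:,:2]@R.T+p[:2],m[:,2]+p[3]]
def load(tag):
    ci,_=pickle.load(open(f'pics/{tag}.pkl','rb'));im=cv2.imread(f'pics/{tag}.png')
    e=cv2.Canny(cv2.GaussianBlur(im,(3,3),0),40,110)
    return ci,im,np.minimum(cv2.distanceTransform(255-e,cv2.DIST_L2,5),5)
def pv(ci,X):
    return np.array([proj('wrist',ci,x) for x in X])
def cost(p,m,views):
    s=0
    for ci,im,D in views:
        u=pv(ci,place(m,p));s+=cv2.remap(D.astype(np.float32),u[:,:1].astype(np.float32),u[:,1:].astype(np.float32),cv2.INTER_LINEAR,borderValue=5).mean()
    return s/len(views)
def fit(name,p0,tags,zfree=True):
    V=[load(t) for t in tags];m=M[name];f=(lambda q:cost(q,m,V)) if zfree else (lambda q:cost([*q,p0[3]],m,V))
    best=None
    for dx in (-3,0,3):
        for dy in (-3,0,3):
            q=np.array(p0[:4 if zfree else 3],float);q[0]+=dx;q[1]+=dy
            S=np.vstack([q]+[q+d for d in np.diag([3,3,3,3][:len(q)])])
            r=minimize(f,q,method='Nelder-Mead',options=dict(initial_simplex=S,maxiter=120,xatol=.05,fatol=.003))
            if best is None or r.fun<best.fun:best=r
    print(name,tags,best.x.round(2),'cost %.2f'%best.fun,flush=True);return best.x if zfree else [*best.x,p0[3]]
def overlay(tag,items,crop,sc):
    ci,im,_=load(tag);x0,y0,x1,y1=crop
    im=cv2.resize(im[y0:y1,x0:x1],None,fx=sc,fy=sc,interpolation=cv2.INTER_CUBIC)
    for n,p in items:
        for u in pv(ci,place(M[n],p)):
            cv2.circle(im,(int((u[0]-x0+.5)*sc),int((u[1]-y0+.5)*sc)),1,(0,0,255),-1)
    return im
E
cat > f1.py <<'E'
from fit import *
G=dict(jig=fit('jig',[422,-392,87.5,0],'AB'),hopper=fit('hopper',[422,-392,87.5,31],'AB'),stencil=fit('stencil',[422,-392,87.5,26],'AB'),
catch_tray=fit('catch_tray',[421,-253,88,0],'AB'),preheater=fit('preheater',[473,2,88,0],'CDE'),drying_stand=fit('drying_stand',[488,149,89.8,0],'DE'),
carrier_long=fit('carrier_long',[536,-250,13.7,0],'B'),carrier_short=fit('carrier_short',[526,-384,-11,0],'AB'))
pickle.dump(G,open('G.pkl','wb'))
g=lambda *n:[(k,G[k]) for k in n]
a=overlay('A',g('jig','hopper','stencil'),(210,60,345,210),3) 
b=overlay('B',g('catch_tray','carrier_long','jig','hopper'),(180,60,430,260),1.6)
d=overlay('D',g('preheater','drying_stand'),(220,10,350,240),2)
e=overlay('E',g('preheater','drying_stand'),(220,70,370,270),1.5)
W=np.zeros((600,800,3),np.uint8)
def put(i,y,x):
    i=i[:600-y,:800-x];W[y:y+i.shape[0],x:x+i.shape[1]]=i
put(a,0,0);put(b,0,400);put(d,330,405);put(e,330,665) 
cv2.imwrite('pics/ov1.png',W)
E
time python3 f1.py
```

```text
jig AB [ 421.47 -394.59   87.44    8.04] cost 1.44
hopper AB [ 421.7  -394.94   87.67   31.61] cost 1.69
stencil AB [ 421.99 -395.02   87.15   31.76] cost 1.12
catch_tray AB [ 419.75 -252.7    95.01   -0.92] cost 2.04
preheater CDE [475.7    1.48  92.66  -1.01] cost 0.80
drying_stand DE [488.71 148.34  88.89  -3.06] cost 1.57
carrier_long B [ 535.04 -250.8    13.45    5.55] cost 0.32
carrier_short AB [ 525.23 -384.69  -11.7     4.04] cost 1.01
real	1m20.814s
user	1m21.254s
sys	0m0.392s
```

View pics/ov1.png

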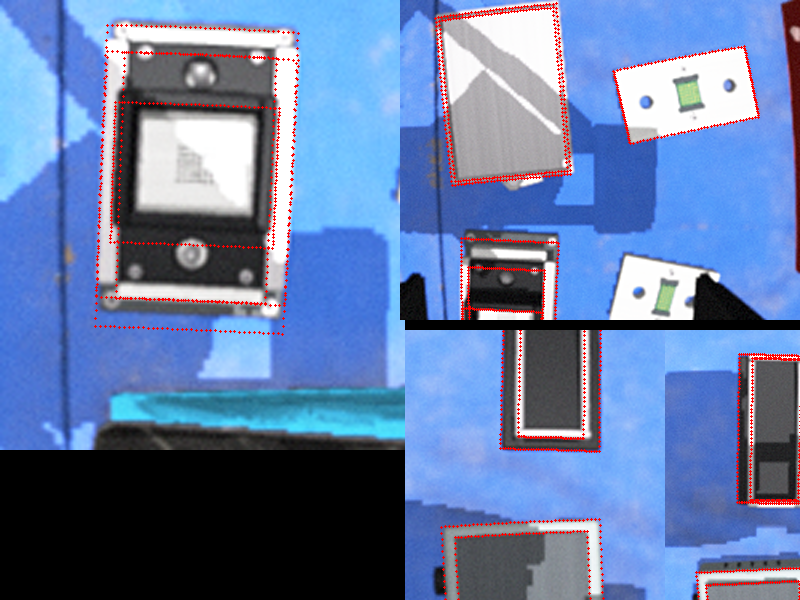

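The overlay puts the tray, preheater and stand within a few mm, which is enough for placing. The stack needs a closer look. I'll go back to the jig and look from lower down.

```bash
python3 -m creep '{"rotation":[[0,0,0],[0,0,0],[0,0,0],[0,0,0]],"offset":[[-1,-0.09,0],[-1,-0.09,0],[-1,-0.09,0],[-1,-0.09,0]],"claw":[1,1,1,1]}'|sed -n 2p
python3 -m creep '{"rotation":[[0,0,0],[0,0,0],[0,0,0],[0,0,0]],"offset":[[-1,-0.09,0],[-1,-0.09,0],[-1,-0.09,0],[-1,-0.09,0]],"claw":[1,1,1,1]}'|sed -n 2p
python3 -m creep '{"rotation":[[0,0,0.085],[0,0,0.085],[0,0,0.085],[0,0,0.085],[0,0,0.085],[0,0,0.085]],"offset":[[-0.8,-0.09,0],[-0.8,-0.09,0.325],[-0.8,-0.09,0.325],[-0.8,-0.09,0.325],[-0.8,-0.09,0.325],[-0.8,-0.09,0.325]],"claw":[1,1,1,1,1,1]}'|sed -n 1,3p
python3 look.py F jig hopper stencil carrier_loaded
python3 - <<'E'
from fit import *
ci,im,_=load('F');G=pickle.load(open('G.pkl','rb'))
x0,y0,x1,y1=200,30,350,230
cv2.imwrite('pics/F2.png',cv2.resize(im[y0:y1,x0:x1],None,fx=3,fy=3,interpolation=cv2.INTER_CUBIC))
E
```

```text
tcp_pos: [456.1, -113.9, 140.5]
tcp_pos: [438.2, -312.9, 140.2]
t: 8.88
tcp_pos: [422.2, -469.1, 76.9]
ee_rot: [[0.04, 0.999, 0.002], [0.999, -0.04, -0.002], [-0.001, 0.002, -1.0]]
F jig conf 0.96 px 691 ctr 419.7 -436.4 size 59.7 x 8.3 longaxis az -2.4 [273.5, 169.1]
F hopper conf 0.76 px 5183 ctr 421.8 -391.6 size 69.1 x 46.2 longaxis az 87.6 [270.0, 92.2]
F stencil conf 0.82 px 2995 ctr 422.1 -390.6 size 37.3 x 26.6 longaxis az -2.4 [276.5, 112.5]
F carrier_loaded conf 0.77 px 465 ctr 419.8 -431.9 size 44.0 x 3.1 longaxis az -2.5 [279.0, 165.0]
```

View pics/F2.png

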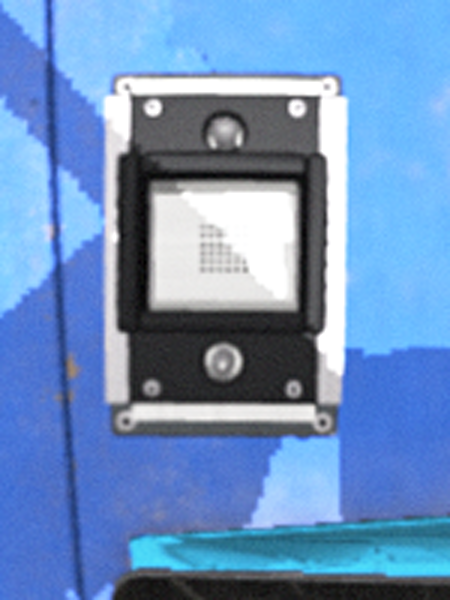

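The crop shows the pin tips in their holes at (223,130) and (223,360). The hopper frame corners are at about (118,153), (326,153), (118,330) and (323,333). The jig plate ends are at rows 75 and 435.

Run:
```python
from fit import *
np.set_printoptions(precision=1,suppress=True)
ci,im,_=load('F')
q=lambda u,z:onz('wrist',ci,[200+(u[0]+.5)/3-.5,30+(u[1]+.5)/3-.5],z)
a,b=q((223,130),41),q((223,361),41);print('pins',a,b,(a+b)/2,np.linalg.norm(a-b),np.degrees(np.arctan2(*(a-b)[1::-1])))
P=[q(u,58) for u in [(118,153),(326,153),(118,330),(323,333)]];print('frame',np.mean(P,0),P)
a,b=q((223,75),8),q((223,435),8);print('jig ends',(a+b)/2,a-b)
a,b=q((104,250),31),q((345,250),31);print('stencil edges',(a+b)/2,a-b)
plan([421.6,-393.5,75],87.4,1)
```

```text
pins [ 423.  -363.3   41. ] [ 420.7 -418.    41. ] [ 421.8 -390.6   41. ] 54.8305257722685 87.61675279955966
frame [ 421.7 -390.7   58. ] [array([ 400.3, -370. ,   58. ]), array([ 445.1, -372.1,   58. ]), array([ 398.5, -409. ,   58. ]), array([ 443. , -411.6,   58. ])]
jig ends [ 421.3 -391.2    8. ] [ 4.1 98.2  0. ]
stencil edges [ 422. -391.   31.] [-58.7   2.6   0. ]
rot [0. 0. 0.] off [ 0.4 -0.   0. ] mm 76.05907265367689
```

```bash
python3 -m creep '{"rotation":[[0,0,0],[0,0,0],[0,0,0],[0,0,0],[0,0,0],[0,0,0]],"offset":[[0.2,-0.01,0],[0.391,-0.018,0],[0.391,-0.018,0],[0.391,-0.018,0.08],[0.391,-0.018,0.168],[0.391,-0.018,0.168]],"claw":[1,1,1,1,1,1]}'
python3 -m creep '{"rotation":[[0,0,0],[0,0,0],[0,0,0],[0,0,0],[0,0,0],[0,0,0],[0,0,0]],"offset":[[0,0,0],[0,0,0],[0,0,0],[0,0,0],[0,0,0],[0,0,0],[0,0,0]],"claw":[0.6,0.45,0.4,0.4,0.4,0.4,0.4]}'
```

```text
t: 9.88
tcp_pos: [419.1, -390.6, 38.5]
ee_rot: [[0.043, 0.999, -0.004], [0.999, -0.043, 0.004], [0.004, -0.004, -1.0]]
ft_force: [0.9, 0.5, 0.4]
finger_gap: 95.1
finger_force: 0.0
t: 10.75
tcp_pos: [420.7, -391.6, 41.7]
ee_rot: [[0.042, 0.999, -0.0], [0.999, -0.042, 0.0], [0.0, -0.0, -1.0]]
ft_force: [0.1, -0.2, 0.2]
finger_gap: 38.5
finger_force: 0.0
```

Gap 38.5 with no force on a 46 mm frame is not what I expected, so I'll look.

```bash
python3 -c "
from h import *
s=ctrl.state();print(s['finger_gap'],s['finger_force'],s['ft_force'])
_,w=snap('wrist');_,c=snap('scene')
cv2.imwrite('pics/g1.png',np.hstack([cv2.resize(w[60:300,150:410],(433,400)),cv2.resize(c[220:330,290:410],(436,400))])[:, :800])"
```

```text
38.46233598061083 0.0 [ 0.11887183 -0.24757125  0.23015557]
```

View pics/g1.png

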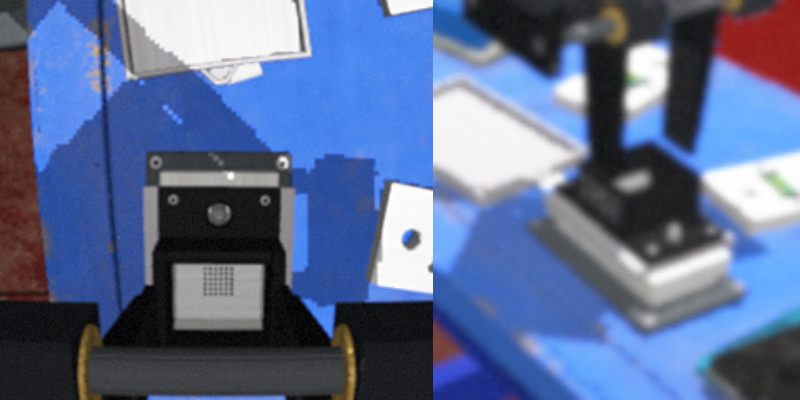

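```bash
python3 -m creep '{"rotation":[[0,0,0],[0,0,0]],"offset":[[0,0,0],[0,0,0]],"claw":[0.38,0.38]}'|tail -3;python3 -m creep '{"rotation":[[0,0,0],[0,0,0]],"offset":[[0,0,0],[0,0,0]],"claw":[0.3,0.3]}'|tail -3
```

```text
ft_force: [-0.1, 0.2, 0.0]
finger_gap: 35.8
finger_force: 0.0
ft_force: [-0.4, 0.8, 0.5]
finger_gap: 28.6
finger_force: 0.0
```

```bash
python3 -c "
from h import *
s=ctrl.state();ci,c=snap('scene');p=np.array(s['tcp_pos']);print(p)
ct,t=snap('top')
for X in [p,p+[14,0,0],p-[14,0,0],[421.8,-390.8,58],[421.8,-390.8,41.7]]:print(proj('scene',ci,X),proj('top',ct,X))
A=cv2.resize(c[220:330,290:410],(436,400),interpolation=cv2.INTER_CUBIC)
for i,X in enumerate([p,p+[14,0,0],p-[14,0,0]]):
  u=(proj('scene',ci,X)-[290,220])*3.63;cv2.circle(A,tuple(int(v) for v in u),3,(0,0,255),-1)
_,w=snap('wrist')
cv2.imwrite('pics/g2.png',np.hstack([A,cv2.resize(w[130:290,180:340],(360,400))])[:, :796])"
```

```text
[ 420.71117262 -391.57951327   41.63718137]
[346.20873952 274.28276298] [422.01974649 237.32183404]
[352.29240699 271.9971373 ] [421.90750325 230.41452362]
[340.01317443 276.61042846] [422.13243141 244.25632545]
[346.98710693 265.89753416] [423.708318  236.0618078]
[346.39785021 273.86812894] [421.63315052 236.77212378]
```

View pics/g2.png

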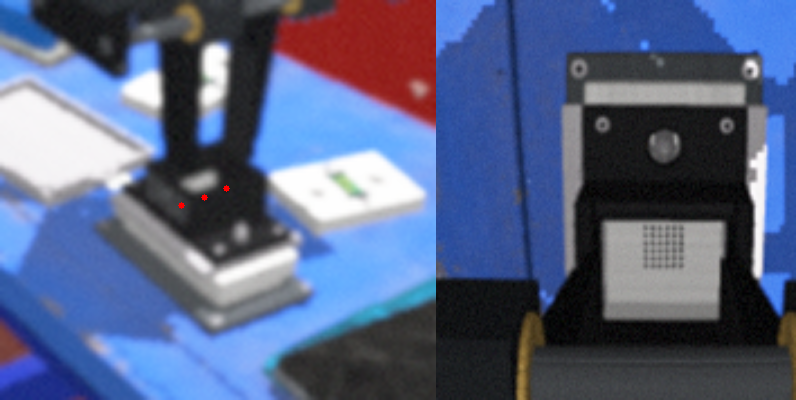

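Both views suggest the fingertips sit above the hopper's top, about 18 mm higher than reported. I'll open, go down in small steps and watch the force.

```bash
python3 -m creep '{"rotation":[[0,0,0],[0,0,0],[0,0,0],[0,0,0]],"offset":[[0,0,0],[0,0,0],[0,0,0],[0,0,0]],"claw":[0.8,0.8,0.8,0.8]}'|tail -2
python3 -m creep '{"rotation":[[0,0,0],[0,0,0],[0,0,0]],"offset":[[0,0,0.025],[0,0,0.025],[0,0,0.025]],"claw":[0.8,0.8,0.8]}'|sed -n '2p;4,5p'
python3 - <<'E'
from h import *
s=ctrl.state();p=np.array(s['tcp_pos'])
ci,c=snap('scene');cw,w=snap('wrist')
A=cv2.resize(c[200:320,270:430],None,fx=2.7,fy=2.7,interpolation=cv2.INTER_CUBIC)
for X in [p+[50,0,0],p-[50,0,0],p+[50,0,18],p+[-50,0,18]]:
  u=(proj('scene',ci,X)-[270,200])*2.7;cv2.circle(A,tuple(int(v) for v in u),2,(0,0,255),-1)
B=w[130:330,150:410].copy()
for X in [p+[48,0,0],p-[48,0,0],p+[48,0,18],p+[-48,0,18]]:
  u=proj('wrist',cw,X)-[150,130];cv2.circle(B,tuple(int(v) for v in u),1,(0,0,255),-1)
B=cv2.resize(B,None,fx=1.4,fy=1.4);B=cv2.copyMakeBorder(B,0,A.shape[0]-B.shape[0],0,0,0) if B.shape[0]<A.shape[0] else B[:A.shape[0]]
B=cv2.convertScaleAbs(B,alpha=2,beta=30)
cv2.imwrite('pics/g3.png',np.hstack([A,B])[:, :800])
E
```

```text
finger_gap: 63.4
finger_force: 0.0
tcp_pos: [420.7, -391.5, 36.5]
ft_force: [-0.3, 1.1, -0.4]
finger_gap: 76.1
```

View pics/g3.png

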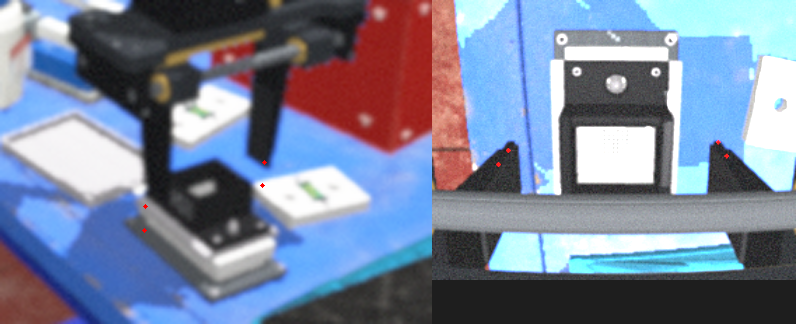

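The scene view puts the tips at the +18 mm dots, so they are about 18 mm above the reported TCP. Open at 76 mm the fingers clear the whole stack, so I can go lower and close: a stop at 46 mm means they are on the hopper, at 58 mm on the stencil.

```bash
python3 -m creep '{"rotation":[[0,0,0],[0,0,0],[0,0,0],[0,0,0]],"offset":[[0,0,0.03],[0,0,0.06],[0,0,0.06],[0,0,0.06]],"claw":[0.8,0.8,0.8,0.8]}'|sed -n '2p;4,5p'
python3 -m creep '{"rotation":[[0,0,0],[0,0,0],[0,0,0],[0,0,0]],"offset":[[0,0,0],[0,0,0],[0,0,0],[0,0,0]],"claw":[0.5,0.45,0.4,0.4]}'
```

```text
tcp_pos: [420.7, -391.5, 24.5]
ft_force: [-0.6, -0.4, -0.2]
finger_gap: 76.2
t: 13.48
tcp_pos: [420.8, -391.6, 24.8]
ee_rot: [[0.042, 0.999, 0.0], [0.999, -0.042, -0.0], [-0.0, 0.0, -1.0]]
ft_force: [0.7, -0.7, 0.4]
finger_gap: 45.6
finger_force: 30.0
```

Gripped at 45.6 mm, so it is the hopper. I'll treat the real tip as about 18 mm above the reported z. Next: lift and carry to the tray.

```bash
python3 -m creep '{"rotation":[[0,0,0],[0,0,0],[0,0,0],[0,0,0],[0,0,0]],"offset":[[0,0,-0.03],[0,0,-0.08],[0,0,-0.18],[0,0,-0.3],[0,0,-0.3]],"claw":[0.4,0.4,0.4,0.4,0.4]}'|sed -n '2p;4,6p'
python3 -m creep '{"rotation":[[0,0,-0.06],[0,0,-0.13],[0,0,-0.2],[0,0,-0.258],[0,0,-0.258],[0,0,-0.258]],"offset":[[0.15,-0.01,0],[0.35,-0.02,0],[0.55,-0.03,0],[0.694,-0.034,0],[0.694,-0.034,0],[0.694,-0.034,0]],"claw":[0.4,0.4,0.4,0.4,0.4,0.4]}'
python3 look.py H catch_tray hopper=58 stencil=31 jig
```

```text
tcp_pos: [422.4, -393.5, 88.6]
ft_force: [-0.0, 0.5, -0.3]
finger_gap: 45.5
finger_force: 30.0
t: 14.85
tcp_pos: [419.8, -253.2, 84.7]
ee_rot: [[-0.087, 0.996, 0.0], [0.996, 0.087, -0.001], [-0.001, 0.0, -1.0]]
ft_force: [0.2, 1.5, -0.6]
finger_gap: 45.7
finger_force: 30.0
H catch_tray conf 0.61 px 6049 ctr 419.1 -233.9 size 79.1 x 76.5 longaxis az 4.4 [283.6, 175.0]
H hopper conf 0.96 px 5598 ctr 420.0 -253.3 size 68.8 x 63.4 longaxis az -84.2 [278.2, 212.2]
H stencil conf 0.55 px 401 ctr 421.4 -352.8 size 53.2 x 9.2 longaxis az 2.0 [267.7, 320.3]
jig none
```

View pics/H.png

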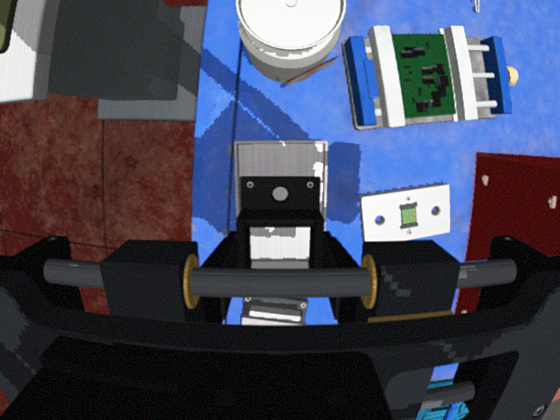

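The hopper is held at (280,215), centred over the tray (columns 236–327). Lowering it.

```bash
python3 -m creep '{"rotation":[[0,0,0],[0,0,0],[0,0,0],[0,0,0],[0,0,0],[0,0,0]],"offset":[[0,0,0.15],[0,0,0.33],[0,0,0.4],[0,0,0.425],[0,0,0.435],[0,0,0.435]],"claw":[0.4,0.4,0.4,0.4,0.4,0.4]}'|sed -n '2p;4,6p'
python3 -m creep '{"rotation":[[0,0,0],[0,0,0]],"offset":[[0,0,0.008],[0,0,0.008]],"claw":[0.4,0.4]}'|sed -n '2p;4,6p'
```

```text
tcp_pos: [420.5, -253.2, -1.2]
ft_force: [-0.3, 0.4, -0.1]
finger_gap: 45.7
finger_force: 30.0
tcp_pos: [420.0, -252.7, -3.6]
ft_force: [-0.6, 0.1, -0.0]
finger_gap: 45.5
finger_force: 30.0
```

```bash
for i in 1; do python3 -m creep '{"rotation":[[0,0,0],[0,0,0]],"offset":[[0,0,0.004],[0,0,0.004]],"claw":[0.4,0.4]}'|sed -n '2p;4p'; done
python3 -m creep '{"rotation":[[0,0,0],[0,0,0]],"offset":[[0,0,0.005],[0,0,0.005]],"claw":[0.4,0.4]}'|sed -n '2p;4p'
```

```text
tcp_pos: [420.0, -252.8, -4.2]
ft_force: [-0.7, 0.9, 3.2]
tcp_pos: [420.0, -252.8, -4.3]
ft_force: [-3.5, 2.4, 10.8]
```

Contact came at the predicted height. Releasing, then back over the jig.

```bash
python3 -m creep '{"rotation":[[0,0,0],[0,0,0],[0,0,0],[0,0,0],[0,0,0],[0,0,0],[0,0,0]],"offset":[[0,0,0],[0,0,0],[0,0,-0.03],[0,0,-0.2],[0,0,-0.45],[0,0,-0.45],[0,0,-0.45]],"claw":[0.6,0.6,0.6,0.6,0.9,0.9,0.9]}'|sed -n '2p;4,5p'
python3 -m creep '{"rotation":[[0,0,0.06],[0,0,0.13],[0,0,0.2],[0,0,0.258],[0,0,0.258],[0,0,0.258]],"offset":[[-0.2,-0.018,0],[-0.4,-0.036,0],[-0.6,-0.05,0],[-0.689,-0.054,0],[-0.689,-0.054,0],[-0.689,-0.054,0]],"claw":[0.9,0.9,0.9,0.9,0.9,0.9]}'
python3 look.py I hopper=29 stencil=31 jig
python3 -c "
from fit import *
ci,im,_=load('I');cv2.imwrite('pics/I2.png',cv2.resize(im[60:300,180:380],None,fx=2.5,fy=2.5))"
```

```text
tcp_pos: [419.5, -252.4, 84.0]
ft_force: [-0.2, 0.4, -0.5]
finger_gap: 81.0
t: 18.23
tcp_pos: [420.6, -389.3, 83.4]
ee_rot: [[0.041, 0.999, -0.001], [0.999, -0.041, 0.002], [0.002, -0.001, -1.0]]
ft_force: [0.5, -0.1, -0.1]
finger_gap: 85.5
finger_force: 0.0
I hopper conf 0.79 px 3838 ctr 421.2 -257.8 size 71.7 x 46.6 longaxis az -84.2 [274.4, 57.9]
I stencil conf 0.79 px 6732 ctr 422.0 -390.3 size 76.2 x 59.3 longaxis az 87.6 [280.9, 211.6]
I jig conf 0.87 px 994 ctr 424.2 -347.4 size 62.4 x 14.1 longaxis az -3.2 [283.3, 158.4]
```

View pics/I2.png

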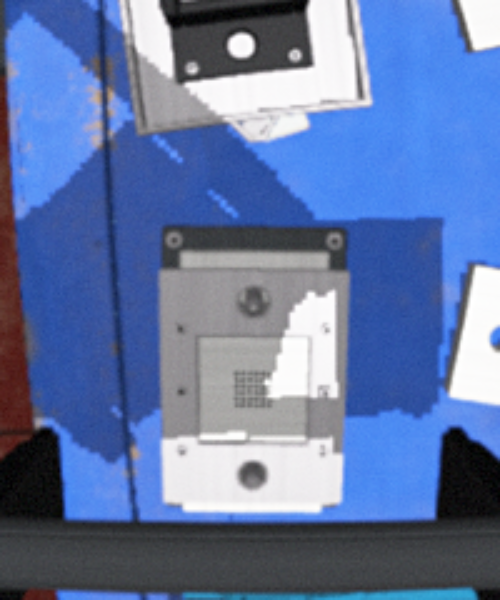

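The stencil lies free on the pins at (255,390) in the crop, the hopper sits flat in the tray, and the measured stencil centre is within 1.5 mm of the TCP. Going down to grip the stencil.

```bash
python3 -m creep '{"rotation":[[0,0,0],[0,0,0],[0,0,0],[0,0,0],[0,0,0]],"offset":[[-0.004,0.005,0.2],[-0.004,0.005,0.35],[-0.004,0.005,0.415],[-0.004,0.005,0.415],[-0.004,0.005,0.415]],"claw":[0.9,0.9,0.9,0.9,0.9]}'|sed -n '2p;4,5p'
python3 -m creep '{"rotation":[[0,0,0],[0,0,0],[0,0,0],[0,0,0]],"offset":[[0,0,0],[0,0,0],[0,0,0],[0,0,0]],"claw":[0.6,0.5,0.5,0.5]}'|sed -n '2p;4,6p'
```

```text
tcp_pos: [422.8, -392.5, 2.8]
ft_force: [-0.6, 1.0, -0.2]
finger_gap: 85.0
tcp_pos: [422.0, -391.8, 1.6]
ft_force: [-0.7, 1.3, 1.3]
finger_gap: 57.6
finger_force: 30.0
```

```bash
python3 -m creep '{"rotation":[[0,0,0],[0,0,0],[0,0,0],[0,0,0],[0,0,0]],"offset":[[0,0,-0.04],[0,0,-0.12],[0,0,-0.3],[0,0,-0.55],[0,0,-0.65]],"claw":[0.5,0.5,0.5,0.5,0.5]}'|sed -n '2p;4,6p'
python3 -m creep '{"rotation":[[0,0,0],[0,0,0],[0,0,0],[0,0,0]],"offset":[[0.2,0.02,0],[0.45,0.04,0],[0.7,0.06,0],[0.9,0.073,0]],"claw":[0.5,0.5,0.5,0.5]}'|sed -n '2p;4,6p'
python3 -m creep '{"rotation":[[0,0,0],[0,0,0],[0,0,0],[0,0,0]],"offset":[[0.25,0.02,0],[0.5,0.04,0],[0.75,0.06,0],[0.9,0.073,0]],"claw":[0.5,0.5,0.5,0.5]}'|sed -n '2p;4,6p'
python3 -m creep '{"rotation":[[0,0,-0.05],[0,0,-0.05],[0,0,-0.05],[0,0,-0.05],[0,0,-0.05],[0,0,-0.05],[0,0,-0.05]],"offset":[[0.25,0.02,0],[0.5,0.04,0.1],[0.7,0.06,0.2],[0.85,0.073,0.35],[0.9,0.073,0.4],[0.9,0.073,0.4],[0.9,0.073,0.4]],"claw":[0.5,0.5,0.5,0.5,0.5,0.5,0.5]}'
python3 look.py J drying_stand=16 stencil=71
python3 -c "
from fit import *
ci,im,_=load('J');cv2.imwrite('pics/J2.png',cv2.resize(im[60:300,180:380],None,fx=2.5,fy=2.5))"
```

```text
tcp_pos: [423.5, -393.4, 136.1]
ft_force: [0.4, -0.8, -0.9]
finger_gap: 57.4
finger_force: 30.0
tcp_pos: [443.6, -210.5, 130.6]
ft_force: [0.0, -0.4, -0.2]
finger_gap: 57.2
finger_force: 30.0
tcp_pos: [465.7, -31.1, 130.7]
ft_force: [0.7, -1.0, -1.7]
finger_gap: 57.3
finger_force: 30.0
t: 22.05
tcp_pos: [489.2, 145.3, 52.4]
ee_rot: [[0.018, 1.0, 0.002], [1.0, -0.018, 0.0], [0.0, 0.002, -1.0]]
ft_force: [-0.1, -0.2, -0.5]
finger_gap: 57.6
finger_force: 30.0
J drying_stand conf 0.73 px 2509 ctr 489.1 186.9 size 47.4 x 25.8 longaxis az -0.8 [279.6, 164.7]
J stencil conf 0.64 px 10721 ctr 489.9 157.3 size 62.8 x 52.5 longaxis az -2.4 [279.8, 229.5]
```

View pics/J2.png

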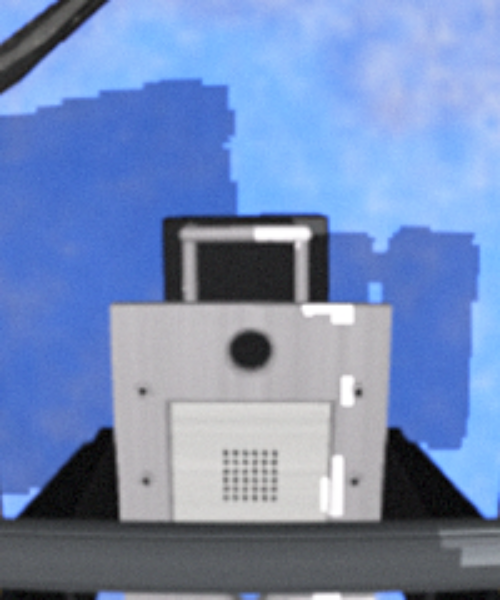

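The crop shows the stand's far end (foot corners (163,216) and (328,216), stop at row about 232) beyond the held stencil, whose far corners are at (109,304) and (391,304). I'll compute the offsets from these.

Run:
```python
from fit import *
np.set_printoptions(precision=2,suppress=True)
ci,im,_=load('J')
q=lambda u,z:onz('wrist',ci,[180+u[0]/2.5-.3,60+u[1]/2.5-.3],z)
print('foot',q((163,216),4),q((328,216),4)); print('bar l/r',q((182,225),26),q((310,225),26))
print('rails inner at 16',q((198,290),16),q((295,290),16))
print('stencil',q((109,304),81.8),q((391,304),81.8),q((250,350),81.8))
```

```text
foot [464.69 199.05   4.  ] [513.79 198.11   4.  ]
bar l/r [472.13 197.5   26.  ] [506.76 196.85  26.  ]
rails inner at 16 [475.32 178.15  16.  ] [503.05 177.63  16.  ]
stencil [461.09 185.02  81.8 ] [519.37 183.94  81.8 ] [490.04 174.7   81.8 ]
```

```bash
python3 -m creep '{"rotation":[[0,0,0],[0,0,0],[0,0,0],[0,0,0],[0,0,0],[0,0,0]],"offset":[[0.007,-0.005,0.1],[0.007,-0.005,0.2],[0.007,-0.005,0.26],[0.007,-0.005,0.285],[0.007,-0.005,0.295],[0.007,-0.005,0.295]],"claw":[0.5,0.5,0.5,0.5,0.5,0.5]}'|sed -n '2p;4,6p'
python3 -m creep '{"rotation":[[0,0,0],[0,0,0]],"offset":[[0,0,0.006],[0,0,0.006]],"claw":[0.5,0.5]}'|sed -n '2p;4p'
python3 -m creep '{"rotation":[[0,0,0],[0,0,0]],"offset":[[0,0,0.005],[0,0,0.005]],"claw":[0.5,0.5]}'|sed -n '2p;4p'
```

```text
tcp_pos: [487.9, 147.5, -7.2]
ft_force: [0.7, -0.5, -0.7]
finger_gap: 57.3
finger_force: 30.0
tcp_pos: [487.9, 147.5, -8.5]
ft_force: [0.9, 0.3, 0.1]
tcp_pos: [487.9, 147.5, -8.6]
ft_force: [-3.0, -0.8, 6.8]
```

The stencil is down. I'll release, then touch the free bench beside the stand with the fingers closed to calibrate the true tip height before the carrier grips.

```bash
python3 -m creep '{"rotation":[[0,0,0],[0,0,0],[0,0,0],[0,0,0],[0,0,0]],"offset":[[0,0,0],[0,0,0],[0,0,-0.1],[0,0,-0.3],[0,0,-0.3]],"claw":[0.75,0.75,0.75,0.75,0.75]}'|sed -n '2p;4,5p'
python3 -m creep '{"rotation":[[0,0,0],[0,0,0],[0,0,0],[0,0,0],[0,0,0],[0,0,0],[0,0,0],[0,0,0]],"offset":[[0,-0.2,0],[0,-0.31,0],[0,-0.31,0],[0,-0.31,0.15],[0,-0.31,0.28],[0,-0.31,0.32],[0,-0.31,0.32],[0,-0.31,0.32]],"claw":[0,0,0,0,0,0,0,0]}'|sed -n '2p;4,5p'
python3 look.py K stencil=21 drying_stand=26
python3 -m creep '{"rotation":[[0,0,0],[0,0,0]],"offset":[[0,0,0.008],[0,0,0.008]],"claw":[0,0]}'|sed -n '2p;4p'
python3 -m creep '{"rotation":[[0,0,0],[0,0,0]],"offset":[[0,0,0.008],[0,0,0.008]],"claw":[0,0]}'|sed -n '2p;4p'
```

```text
tcp_pos: [490.2, 148.0, 53.5]
ft_force: [0.8, 0.3, 0.1]
finger_gap: 71.4
tcp_pos: [426.6, 148.7, -12.9]
ft_force: [0.3, 0.0, 0.7]
finger_gap: 1.3
K stencil conf 0.90 px 8080 ctr 488.6 164.0 size 60.1 x 46.8 longaxis az -0.8 [396.6, 222.4]
K drying_stand conf 0.59 px 309 ctr 503.4 50.8 size 20.1 x 13.6 longaxis az -83.6 [393.1, 383.7]
tcp_pos: [425.4, 148.5, -15.5]
ft_force: [0.7, 0.3, -0.9]
tcp_pos: [425.2, 148.4, -17.3]
ft_force: [-0.3, -0.1, -0.3]
```

```bash
python3 -m creep '{"rotation":[[0,0,0],[0,0,0]],"offset":[[0,0,0.006],[0,0,0.006]],"claw":[0,0]}'|sed -n '2p;4p'
python3 -m creep '{"rotation":[[0,0,0],[0,0,0]],"offset":[[0,0,0.006],[0,0,0.006]],"claw":[0,0]}'|sed -n '2p;4p'
```

```text
tcp_pos: [425.3, 148.4, -18.5]
ft_force: [0.5, 0.0, -0.6]
tcp_pos: [425.3, 148.5, -19.7]
ft_force: [0.2, 0.1, 0.4]
```

```bash
python3 -m creep '{"rotation":[[0,0,0],[0,0,0]],"offset":[[0,0,0.006],[0,0,0.006]],"claw":[0,0]}'|sed -n '2p;4p'
python3 -m creep '{"rotation":[[0,0,0],[0,0,0]],"offset":[[0,0,0.006],[0,0,0.006]],"claw":[0,0]}'|sed -n '2p;4p'
```

```text
tcp_pos: [425.3, 148.4, -20.9]
ft_force: [0.3, -0.1, -0.5]
tcp_pos: [425.3, 148.5, -22.1]
ft_force: [0.3, -0.4, 0.3]
```

```bash
python3 -m creep '{"rotation":[[0,0,0],[0,0,0]],"offset":[[0,0,0.006],[0,0,0.006]],"claw":[0,0]}'|sed -n '2p;4p'
python3 -m creep '{"rotation":[[0,0,0],[0,0,0]],"offset":[[0,0,0.006],[0,0,0.006]],"claw":[0,0]}'|sed -n '1,2p;4p'
python3 - <<'E'
from h import *
s=ctrl.state();p=np.array(s['tcp_pos']);ci,c=snap('scene')
u=proj('scene',ci,p+[0,0,20]);print(u,proj('scene',ci,p))
x,y=int(u[0]),int(u[1]);A=c[y-60:y+40,x-60:x+60].copy()
A=cv2.resize(A,None,fx=5,fy=5,interpolation=cv2.INTER_CUBIC)
for k in (0,20,30):
  v=(proj('scene',ci,p+[0,0,k])-[x-60,y-60])*5;cv2.circle(A,tuple(int(i) for i in v),3,(0,0,255),-1)
cv2.imwrite('pics/k.png',A)
E
```

```text
tcp_pos: [425.6, 148.5, -23.0]
ft_force: [-0.1, 0.2, 2.1]
t: 27.22
tcp_pos: [425.6, 148.5, -23.0]
ft_force: [-5.0, -1.7, 10.5]
[220.45808222 198.13894115] [220.85422889 204.69130865]
```

View pics/k.png

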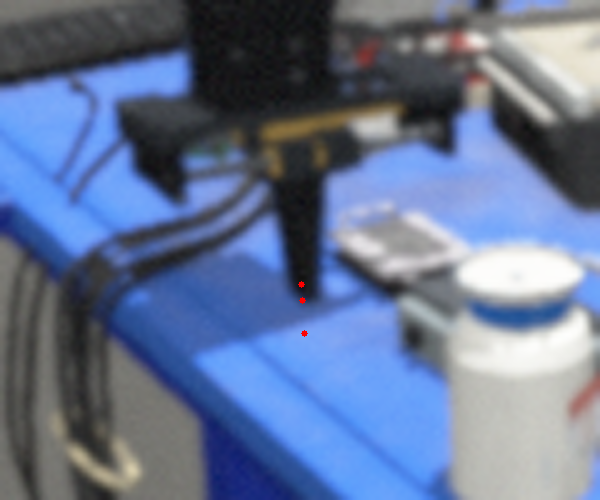

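Contact at reported −23 gives a tip offset of 23 mm, and the picture agrees with the tip between the 20 and 30 dots. The carrier grip (tip 2.5 mm above its underside) is therefore at reported −4.5. Back to the jig, above the dispenser's height.

```bash
python3 -m creep '{"rotation":[[0,0,0],[0,0,0],[0,0,0],[0,0,0]],"offset":[[0,0,-0.2],[0,0,-0.5],[0,0,-0.67],[0,0,-0.67]],"claw":[0,0.8,0.8,0.8]}'|sed -n '2p;4p'
python3 -m creep '{"rotation":[[0,0,0],[0,0,0],[0,0,0],[0,0,0]],"offset":[[-0.9,0.011,0],[-0.9,0.011,0],[-0.9,0.011,0],[-0.9,0.011,0]],"claw":[0.8,0.8,0.8,0.8]}'|sed -n '2p;4p'
python3 -m creep '{"rotation":[[0,0,0],[0,0,0],[0,0,0],[0,0,0]],"offset":[[-0.9,0.011,0],[-0.9,0.011,0],[-0.9,0.011,0],[-0.9,0.011,0]],"claw":[0.8,0.8,0.8,0.8]}'|sed -n '2p;4p'
python3 -m creep '{"rotation":[[0,0,0.049],[0,0,0.049],[0,0,0.049],[0,0,0.049],[0,0,0.049],[0,0,0.049]],"offset":[[-0.9,0.011,0],[-0.9,0.011,0],[-0.9,0.011,0.2],[-0.9,0.011,0.25],[-0.9,0.011,0.25],[-0.9,0.011,0.25]],"claw":[0.8,0.8,0.8,0.8,0.8,0.8]}'
python3 look.py L carrier_loaded=26 jig hopper=29
```

```text
tcp_pos: [427.9, 149.1, 113.2]
ft_force: [-0.1, 0.9, -0.7]
tcp_pos: [423.3, -34.2, 107.8]
ft_force: [1.0, 1.0, -0.5]
tcp_pos: [423.2, -212.9, 108.3]
ft_force: [0.1, 0.5, 0.7]
t: 29.52
tcp_pos: [423.7, -389.9, 60.2]
ee_rot: [[0.039, 0.999, 0.001], [0.999, -0.039, -0.0], [-0.0, 0.001, -1.0]]
ft_force: [0.1, 0.5, 0.4]
finger_gap: 76.5
finger_force: 0.0
L carrier_loaded conf 0.64 px 6532 ctr 421.8 -387.3 size 81.5 x 47.5 longaxis az 87.0 [278.0, 213.7]
L jig conf 0.69 px 2532 ctr 421.9 -388.1 size 95.0 x 62.2 longaxis az 87.2 [274.6, 186.8]
L hopper conf 0.78 px 4224 ctr 420.8 -260.0 size 68.0 x 46.8 longaxis az -86.4 [263.8, 48.9]
```

```bash
python3 -m creep '{"rotation":[[0,0,0],[0,0,0],[0,0,0],[0,0,0],[0,0,0],[0,0,0]],"offset":[[-0.006,-0.009,0.15],[-0.006,-0.009,0.27],[-0.006,-0.009,0.32],[-0.006,-0.009,0.323],[-0.006,-0.009,0.323],[-0.006,-0.009,0.323]],"claw":[0.8,0.8,0.7,0.6,0.55,0.52]}'|sed -n '2p;4,5p'
python3 -m creep '{"rotation":[[0,0,0],[0,0,0],[0,0,0],[0,0,0],[0,0,0]],"offset":[[0,0,0],[0,0,0],[0,0,0],[0,0,0],[0,0,0]],"claw":[0.5,0.48,0.46,0.4,0.4]}'
```

```text
tcp_pos: [421.6, -393.4, -3.7]
ft_force: [0.6, -0.3, 0.0]
finger_gap: 50.4
t: 31.1
tcp_pos: [421.3, -392.9, -4.5]
ee_rot: [[0.042, 0.999, 0.001], [0.999, -0.042, -0.0], [-0.0, 0.001, -1.0]]
ft_force: [0.8, 0.1, 2.7]
finger_gap: 45.9
finger_force: 30.0
```

Gripped at 45.9 mm. Lifting and carrying the loaded carrier gently, with ramped rows.

```bash
python3 -m creep '{"rotation":[[0,0,0],[0,0,0],[0,0,0],[0,0,0],[0,0,0],[0,0,0],[0,0,0],[0,0,0]],"offset":[[0,0,-0.01],[0,0,-0.035],[0,0,-0.075],[0,0,-0.135],[0,0,-0.21],[0,0,-0.29],[0,0,-0.37],[0,0,-0.44]],"claw":[0.4,0.4,0.4,0.4,0.4,0.4,0.4,0.4]}'|sed -n '2,6p'
python3 -m creep '{"rotation":[[0,0,0],[0,0,0],[0,0,0],[0,0,0],[0,0,0],[0,0,0],[0,0,0],[0,0,0]],"offset":[[0.01,0.001,-0.06],[0.03,0.003,-0.095],[0.065,0.006,-0.11],[0.11,0.011,-0.11],[0.17,0.016,-0.11],[0.24,0.023,-0.11],[0.32,0.031,-0.11],[0.41,0.039,-0.11]],"claw":[0.4,0.4,0.4,0.4,0.4,0.4,0.4,0.4]}'|sed -n '2,6p'
python3 -m creep '{"rotation":[[0,0,-0.022],[0,0,-0.044],[0,0,-0.066],[0,0,-0.088],[0,0,-0.11],[0,0,-0.132],[0,0,-0.154],[0,0,-0.176]],"offset":[[0.1,0.01,0],[0.2,0.019,0],[0.3,0.029,0],[0.4,0.038,0],[0.5,0.048,0],[0.6,0.058,0],[0.7,0.067,0],[0.8,0.077,0]],"claw":[0.4,0.4,0.4,0.4,0.4,0.4,0.4,0.4]}'|sed -n '2,6p'
python3 look.py M preheater=38
python3 -c "
from h import *
plan([475.7,-0.4,105],92.7,1)"
```

```text
tcp_pos: [421.2, -392.9, 84.6]
ee_rot: [[0.042, 0.999, 0.001], [0.999, -0.042, -0.001], [-0.001, 0.001, -1.0]]
ft_force: [0.5, -0.8, -1.2]
finger_gap: 45.6
finger_force: 30.0
tcp_pos: [432.3, -309.8, 105.0]
ee_rot: [[0.041, 0.999, -0.0], [0.999, -0.041, 0.0], [0.0, -0.0, -1.0]]
ft_force: [0.2, -0.7, -1.4]
finger_gap: 45.9
finger_force: 30.0
tcp_pos: [454.3, -150.5, 105.1]
ee_rot: [[-0.047, 0.999, 0.0], [0.999, 0.047, 0.0], [0.0, 0.0, -1.0]]
ft_force: [0.5, -1.5, -0.5]
finger_gap: 45.5
finger_force: 30.0
M preheater conf 0.68 px 10127 ctr 455.2 -159.3 size 86.9 x 74.3 longaxis az -87.3 [279.1, 225.9]
rot [-0.0001 -0.0008  0.0041] off [7.416e-01 1.438e-01 2.000e-04] mm 151.0759854406925
```

```bash
python3 -m creep '{"rotation":[[0,0,0],[0,0,0],[0,0,0],[0,0,0],[0,0,0],[0,0,0],[0,0,0],[0,0,0]],"offset":[[0.09,0.017,0],[0.18,0.035,0],[0.26,0.05,0],[0.32,0.062,0],[0.36,0.07,0],[0.38,0.074,0],[0.39,0.076,0],[0.39,0.076,0]],"claw":[0.4,0.4,0.4,0.4,0.4,0.4,0.4,0.4]}'|sed -n '2,6p'
python3 look.py O preheater=38
python3 -c "
from fit import *
fit('preheater',[475,1,92.7,0],'O',False);fit('preheater',[475,1,92.7,0],'CDEO')
ci,im,_=load('O');cv2.imwrite('pics/O2.png',cv2.resize(im[0:260,180:380],None,fx=2.3,fy=2.3))"
```

```text
tcp_pos: [465.7, -73.4, 105.1]
ee_rot: [[-0.046, 0.999, -0.0], [0.999, 0.046, -0.0], [-0.0, -0.0, -1.0]]
ft_force: [-0.7, 0.5, -0.5]
finger_gap: 45.6
finger_force: 30.0
O preheater conf 0.82 px 10455 ctr 473.2 1.5 size 106.5 x 77.4 longaxis az -86.9 [294.2, 112.5]
preheater O [475.57   1.06  92.99] cost 1.57
preheater CDEO [475.69   1.4   92.83  -1.46] cost 0.98
```

View pics/O2.png

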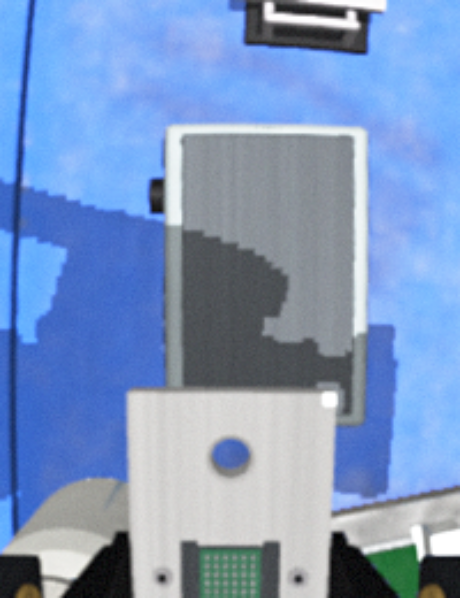

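Run:
```python
from fit import *
np.set_printoptions(precision=2,suppress=True)
ci,im,_=load('O')
q=lambda u,z:onz('wrist',ci,[180+u[0]/2.3-.3,0+u[1]/2.3-.3],z)
a,b,h=q((127,391),135.6),q((333,389),135.6),q((230,456),135.6)
print('carrier corners',a,b,'hole',h); print('width',np.linalg.norm(a-b),'slope',np.degrees(np.arctan2(b[1]-a[1],b[0]-a[0])))
az=np.radians(92.7);ax=np.array([np.cos(az),np.sin(az)])
print('ctr from edge',(a+b)[:2]/2-43*ax,'from hole',h[:2]-28*ax)
print('plate far corners',q((183,135),38),q((355,134),38),'ctr',(q((183,135),38)+q((355,134),38))[:2]/2-50*ax)
```

```text
carrier corners [441.29 -29.15 135.6 ] [486.74 -26.61 135.6 ] hole [464.71 -42.82 135.6 ]
width 45.51853700621362 slope 3.1982799565204263
ctr from edge [466.04 -70.84] from hole [466.03 -70.79]
plate far corners [444.17  49.41  38.  ] [503.83  53.49  38.  ] ctr [476.35   1.51]
```

```bash
python3 -m creep '{"rotation":[[0,0,0],[0,0,0],[0,0,0],[0,0,0],[0,0,0],[0,0,0],[0,0,0],[0,0,0]],"offset":[[0.01,0.002,0],[0.04,0.007,0],[0.09,0.016,0],[0.16,0.029,0],[0.23,0.042,0],[0.29,0.053,0],[0.335,0.061,0],[0.358,0.0655,0]],"claw":[0.4,0.4,0.4,0.4,0.4,0.4,0.4,0.4]}'|sed -n '2,6p'
python3 -m creep '{"rotation":[[0,0,0],[0,0,0],[0,0,0],[0,0,0],[0,0,0],[0,0,0],[0,0,0],[0,0,0]],"offset":[[0,0,0.02],[0,0,0.06],[0,0,0.12],[0,0,0.19],[0,0,0.26],[0,0,0.32],[0,0,0.37],[0,0,0.4]],"claw":[0.4,0.4,0.4,0.4,0.4,0.4,0.4,0.4]}'|sed -n '2,6p'
python3 -m creep '{"rotation":[[0,0,0],[0,0,0],[0,0,0],[0,0,0]],"offset":[[0,0,0.012],[0,0,0.02],[0,0,0.025],[0,0,0.025]],"claw":[0.4,0.4,0.4,0.4]}'|sed -n '2,6p'
```

```text
tcp_pos: [475.6, -0.5, 105.0]
ee_rot: [[-0.047, 0.999, -0.0], [0.999, 0.047, -0.0], [-0.0, -0.0, -1.0]]
ft_force: [0.1, 0.3, -1.5]
finger_gap: 45.2
finger_force: 30.0
tcp_pos: [475.3, -1.1, 24.3]
ee_rot: [[-0.046, 0.999, -0.001], [0.999, 0.046, 0.0], [0.0, -0.001, -1.0]]
ft_force: [0.8, -0.2, -0.9]
finger_gap: 45.3
finger_force: 30.0
tcp_pos: [475.7, -1.1, 20.3]
ee_rot: [[-0.047, 0.999, 0.0], [0.999, 0.047, -0.0], [-0.0, 0.0, -1.0]]
ft_force: [-0.2, 0.5, -1.6]
finger_gap: 45.9
finger_force: 30.0
```

```bash
python3 -m creep '{"rotation":[[0,0,0],[0,0,0],[0,0,0],[0,0,0]],"offset":[[0,0,0.004],[0,0,0.008],[0,0,0.011],[0,0,0.011]],"claw":[0.4,0.4,0.4,0.4]}'|sed -n '2p;4p'
python3 -m creep '{"rotation":[[0,0,0],[0,0,0]],"offset":[[0,0,0.002],[0,0,0.003]],"claw":[0.4,0.4]}'|sed -n '2p;4p'
```

```text
tcp_pos: [475.4, -1.1, 17.8]
ft_force: [0.2, 0.3, -1.1]
tcp_pos: [475.6, -1.1, 17.5]
ft_force: [-1.0, -0.5, 2.4]
```

```bash
python3 -m creep '{"rotation":[[0,0,0],[0,0,0]],"offset":[[0,0,0.002],[0,0,0.002]],"claw":[0.4,0.4]}'|sed -n '2p;4p'
python3 -m creep '{"rotation":[[0,0,0],[0,0,0],[0,0,0],[0,0,0]],"offset":[[0,0,0],[0,0,0],[0,0,0],[0,0,0]],"claw":[0.5,0.54,0.6,0.65]}'|sed -n '1,5p'
python3 -m creep '{"rotation":[[0,0,0],[0,0,0],[0,0,0],[0,0,0],[0,0,0]],"offset":[[0,0,-0.02],[0,0,-0.1],[0,0,-0.3],[0,0,-0.5],[0,0,-0.5]],"claw":[0.65,0.65,0.65,0.65,0.8]}'|sed -n '2p;4p'
python3 -m creep '{"rotation":[[0,0,0],[0,0,0],[0,0,0],[0,0,0]],"offset":[[-0.5,0,0],[-0.5,0,0],[-0.5,0,0],[-0.5,0,0]],"claw":[0.8,0.8,0.8,0.8]}'|sed -n '2p;4p'
python3 look.py P preheater=38 carrier_loaded=48 stencil=21
python3 -c "
from fit import *
ci,im,_=load('P');cv2.imwrite('pics/P2.png',cv2.resize(im[0:230,180:380],None,fx=2.5,fy=2.5))"
```

```text
tcp_pos: [475.6, -1.1, 17.5]
ft_force: [-3.4, 0.1, 5.3]
t: 39.3
tcp_pos: [475.5, -1.1, 16.7]
ee_rot: [[-0.046, 0.999, -0.0], [0.999, 0.046, 0.0], [0.0, -0.0, -1.0]]
ft_force: [-0.1, 1.1, 0.2]
finger_gap: 60.4
tcp_pos: [478.9, -1.4, 122.4]
ft_force: [0.3, -0.5, 0.2]
tcp_pos: [479.7, -100.5, 116.4]
ft_force: [0.9, 0.1, 0.5]
P preheater conf 0.70 px 4775 ctr 473.4 0.6 size 107.0 x 75.9 longaxis az -87.3 [279.0, 114.6]
P carrier_loaded conf 0.68 px 5805 ctr 475.6 1.1 size 85.6 x 46.4 longaxis az -87.4 [278.4, 85.1]
stencil none
```

View pics/P2.png

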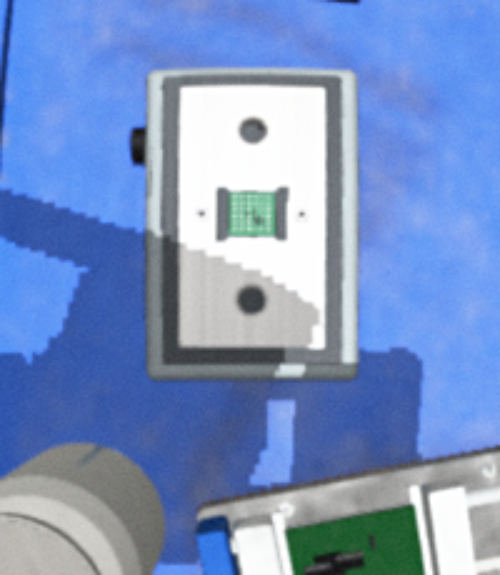

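The carrier sits squarely on the hot plate with the ball grid in place (plate and carrier centred at (253,215) in the crop). My picture allowance is used up, one over, so from here I work by numbers only. Next I'll measure the long carrier from nearby.

```bash
python3 -m creep '{"rotation":[[0,0,0],[0,0,0],[0,0,0]],"offset":[[-0.573,-0.052,0],[-0.573,-0.052,0],[-0.573,-0.052,0]],"claw":[0.8,0.8,0.8]}'|sed -n '2p'
python3 -m creep '{"rotation":[[0,0,0],[0,0,0],[0,0,0],[0,0,0],[0,0,0]],"offset":[[-0.573,-0.052,0.1],[-0.573,-0.052,0.25],[-0.573,-0.052,0.25],[-0.573,-0.052,0.25],[-0.573,-0.052,0.25]],"claw":[0.8,0.8,0.8,0.8,0.8]}'|sed -n '1,2p'
python3 look.py Q carrier_long carrier_short catch_tray hopper=29
python3 -c "
from fit import *
fit('carrier_long',[535.5,-250.4,13.6,0],'Q',False);fit('carrier_long',[535.5,-250.4,13.6,0],'BHQ',False);fit('carrier_long',[535.5,-250.4,13.6,0],'BHQ')
"
```

```text
tcp_pos: [475.1, -217.9, 117.1]
t: 41.62
tcp_pos: [471.1, -329.8, 68.2]
Q carrier_long conf 0.82 px 5951 ctr 535.8 -250.4 size 87.7 x 46.4 longaxis az 13.7 [367.8, 119.5]
Q carrier_short conf 0.74 px 1082 ctr 511.9 -364.9 size 36.1 x 22.7 longaxis az 1.7 [328.7, 258.4]
Q catch_tray conf 0.58 px 9331 ctr 421.2 -254.0 size 116.7 x 79.5 longaxis az -85.1 [226.7, 114.4]
Q hopper conf 0.74 px 4469 ctr 421.7 -253.3 size 70.1 x 48.6 longaxis az -85.3 [218.6, 126.0]
carrier_long Q [ 536.19 -250.26   13.37] cost 0.60
carrier_long BHQ [ 536.27 -250.3    13.32] cost 0.65
carrier_long BHQ [ 535.65 -250.31   13.54    2.44] cost 0.55
```

```bash
python3 - <<'E'
from fit import *
ci,im,_=load('Q');hsv=cv2.cvtColor(im,cv2.COLOR_BGR2HSV)
m=((hsv[...,0]<8)|(hsv[...,0]>172))&(hsv[...,1]>120)
m=cv2.morphologyEx(m.astype(np.uint8),cv2.MORPH_OPEN,np.ones((5,5)));m[:,:380]=0
for r in range(20,240,40):
    c=np.flatnonzero(m[r]); 
    if len(c): print(r,c[0],onz('wrist',ci,[c[0],r],0).round(0),onz('wrist',ci,[c[0],r],100).round(0))
E
python3 -m creep '{"rotation":[[0,0,-0.88],[0,0,-0.88],[0,0,-0.88]],"offset":[[0,0,-0.1],[0,0,-0.1],[0,0,-0.1]],"claw":[0.8,0.8,0.8]}'|sed -n '2,3p'
python3 -m creep '{"rotation":[[0,0,-0.88],[0,0,-0.88],[0,0,-0.88],[0,0,-0.88]],"offset":[[0,0,0],[0,0,0],[0,0,0],[0,0,0]],"claw":[0.8,0.8,0.8,0.8]}'|sed -n '2,3p'
python3 -c "
from h import *
plan([536,-250.3,85],193.5,2)"
```

```text
20 529 [ 716. -120.    0.] [ 621. -175.  100.]
60 443 [ 607. -190.    0.] [ 554. -218.  100.]
100 446 [ 611. -225.    0.] [ 557. -240.  100.]
140 447 [ 615. -260.    0.] [ 559. -262.  100.]
180 446 [ 619. -296.    0.] [ 561. -284.  100.]
220 444 [ 623. -333.    0.] [ 564. -307.  100.]
tcp_pos: [470.4, -330.9, 87.7]
ee_rot: [[-0.47, 0.883, 0.001], [0.883, 0.47, -0.001], [-0.001, 0.001, -1.0]]
tcp_pos: [470.2, -330.8, 87.1]
ee_rot: [[-0.799, 0.601, 0.0], [0.601, 0.799, -0.0], [-0.0, 0.0, -1.0]]
rot [-1.000e-04  4.000e-04 -8.805e-01] off [-0.0106  0.2597  0.0054] mm 51.99484374500183
rot [-1.000e-04  4.000e-04 -8.805e-01] off [-0.1203  0.2304  0.0054] mm 51.99484374500183
```

```bash
python3 -m creep '{"rotation":[[0,0,-0.88],[0,0,-0.88],[0,0,-0.88],[0,0,-0.88]],"offset":[[0,0,0],[-0.011,0.13,0],[-0.011,0.26,0],[-0.011,0.26,0]],"claw":[0.8,0.8,0.8,0.8]}'|sed -n '2,3p'
python3 -m creep '{"rotation":[[0,0,-0.88],[0,0,-0.88],[0,0,-0.88],[0,0,-0.88],[0,0,-0.88],[0,0,-0.88]],"offset":[[-0.06,0.12,0],[-0.12,0.23,0],[-0.12,0.23,0],[-0.12,0.23,0],[-0.12,0.23,0],[-0.12,0.23,0]],"claw":[0.8,0.8,0.8,0.8,0.8,0.8]}'|sed -n '2,5p'
python3 look.py S carrier_long
python3 -c "
from fit import *
x=fit('carrier_long',[536,-250.3,13.5,0],'S',False)
plan([536,-250.4,-20],193.5,1)"
```

```text
tcp_pos: [503.7, -289.6, 87.0]
ee_rot: [[-0.979, 0.202, 0.0], [0.202, 0.979, -0.0], [-0.0, -0.0, -1.0]]
tcp_pos: [535.6, -250.9, 86.9]
ee_rot: [[-0.973, -0.232, -0.0], [-0.232, 0.973, -0.0], [0.0, -0.0, -1.0]]
ft_force: [-0.4, -0.8, 0.2]
finger_gap: 76.3
S carrier_long conf 0.81 px 5203 ctr 536.3 -250.5 size 88.4 x 46.4 longaxis az 13.7 [282.4, 207.3]
carrier_long S [ 536.18 -250.51   13.65] cost 0.50
rot [-0.0001  0.     -0.0017] off [-0.0019  0.0014  0.5345] mm 106.90073811908819
```

```bash
python3 -m creep '{"rotation":[[0,0,0],[0,0,0],[0,0,0],[0,0,0],[0,0,0],[0,0,0]],"offset":[[-0.003,0.002,0.2],[-0.003,0.002,0.42],[-0.003,0.002,0.5],[-0.003,0.002,0.525],[-0.003,0.002,0.534],[-0.003,0.002,0.534]],"claw":[0.8,0.8,0.8,0.8,0.8,0.8]}'|sed -n '2p;4p'
python3 -m creep '{"rotation":[[0,0,0],[0,0,0],[0,0,0],[0,0,0]],"offset":[[0,0,0],[0,0,0],[0,0,0],[0,0,0]],"claw":[0.55,0.48,0.4,0.4]}'
```

```text
tcp_pos: [537.6, -250.6, -18.3]
ft_force: [0.2, 0.4, 0.2]
t: 45.35
tcp_pos: [536.4, -249.9, -19.8]
ee_rot: [[-0.972, -0.233, 0.0], [-0.233, 0.972, 0.0], [-0.0, 0.0, -1.0]]
ft_force: [-0.8, 0.7, 1.8]
finger_gap: 45.3
finger_force: 30.0
```

```bash
python3 -m creep '{"rotation":[[0,0,0],[0,0,0],[0,0,0],[0,0,0],[0,0,0]],"offset":[[0,0,-0.05],[0,0,-0.15],[0,0,-0.35],[0,0,-0.5],[0,0,-0.5]],"claw":[0.4,0.4,0.4,0.4,0.4]}'|sed -n '2p;4,6p'
python3 -c "
from h import *
plan([421.8,-391,81],87.5,4)"
```

```text
tcp_pos: [539.0, -251.5, 84.8]
ft_force: [-0.2, 0.2, -1.1]
finger_gap: 45.9
finger_force: 30.0
rot [8.000e-04 4.800e-03 9.251e-01] off [ 0.1832 -0.1354  0.0045] mm 45.566707972934246
rot [8.000e-04 4.800e-03 9.251e-01] off [ 0.1036 -0.2029  0.0049] mm 45.566707972934246
rot [8.000e-04 4.800e-03 9.251e-01] off [ 0.0021 -0.2278  0.0051] mm 45.566707972934246
rot [8.000e-04 4.800e-03 9.251e-01] off [-0.0997 -0.2048  0.0051] mm 45.566707972934246
```

I'll first stop short of the jig at y = −490, so the camera can see the bare pins and the held carrier together.

```bash
python3 -c "
from h import *
plan([421.8,-485,80],87.5,4)"
```

```text
rot [8.000e-04 4.800e-03 9.251e-01] off [ 0.2107 -0.2496  0.0062] mm 65.33542797609947
rot [8.000e-04 4.800e-03 9.251e-01] off [ 0.0771 -0.3174  0.0067] mm 65.33542797609947
rot [8.000e-04 4.800e-03 9.251e-01] off [-0.0726 -0.3184  0.0068] mm 65.33542797609947
rot [8.000e-04 4.800e-03 9.251e-01] off [-0.2071 -0.2526  0.0066] mm 65.33542797609947
```

```bash
python3 -m creep '{"rotation":[[0,0,0.3],[0,0,0.6],[0,0,0.925],[0,0,0.925]],"offset":[[0.07,-0.08,0],[0.14,-0.17,0],[0.21,-0.25,0],[0.21,-0.25,0]],"claw":[0.4,0.4,0.4,0.4]}'|sed -n '2,3p'
python3 -m creep '{"rotation":[[0,0,0.3],[0,0,0.6],[0,0,0.925],[0,0,0.925]],"offset":[[0.025,-0.1,0],[0.05,-0.21,0],[0.077,-0.317,0],[0.077,-0.317,0]],"claw":[0.4,0.4,0.4,0.4]}'|sed -n '2,3p'
python3 -m creep '{"rotation":[[0,0,0.3],[0,0,0.6],[0,0,0.925],[0,0,0.925]],"offset":[[-0.024,-0.1,0],[-0.048,-0.21,0],[-0.073,-0.318,0],[-0.073,-0.318,0]],"claw":[0.4,0.4,0.4,0.4]}'|sed -n '2,3p'
python3 -m creep '{"rotation":[[0,0,0.3],[0,0,0.6],[0,0,0.925],[0,0,0.925],[0,0,0.925],[0,0,0.925]],"offset":[[-0.07,-0.08,0],[-0.14,-0.17,0],[-0.207,-0.253,0],[-0.207,-0.253,0],[-0.207,-0.253,0],[-0.207,-0.253,0]],"claw":[0.4,0.4,0.4,0.4,0.4,0.4]}'
python3 look.py T jig carrier_long=105
python3 - <<'E'
from fit import *
x=fit('jig',[421.7,-390.8,87.5,0],'T',False)
M['ped']=np.r_[rect(100,62,8),rect(78,38,16)]
x=fit('ped',[421.7,-390.8,87.5,0],'T',False)
s=ctrl.state();z=s['tcp_pos'][2]+19.8;print(z,s['tcp_pos'])
a=np.arange(0,2*np.pi,.1);hole=lambda cx:np.c_[cx+4.5*np.cos(a),4.5*np.sin(a),0*a+10]
edge=rect(86,46,10);M['held']=np.r_[edge[(edge[:,0]>5)],hole(28)]
x=fit('held',[s['tcp_pos'][0],s['tcp_pos'][1],87.5,z],'T',False)
ci,im,_=load('T');g=cv2.cvtColor(im,cv2.COLOR_BGR2GRAY)
for sx in (28,-28):
    for zz in (16,36,42):
        X=place(np.array([[sx,0,zz]]),[421.7,-390.8,87.5,0])[0];print(sx,zz,proj('wrist',ci,X).round(1))
u=proj('wrist',ci,[422,-395,30]).astype(int)
cv2.imwrite('pics/T2.png',im)
E
```

```text
tcp_pos: [505.9, -308.7, 78.7]
ee_rot: [[-0.974, 0.225, -0.002], [0.225, 0.974, 0.001], [0.002, 0.001, -1.0]]
tcp_pos: [477.5, -366.6, 79.3]
ee_rot: [[-0.773, 0.634, -0.001], [0.634, 0.773, 0.001], [0.001, 0.0, -1.0]]
tcp_pos: [448.8, -424.7, 79.6]
ee_rot: [[-0.41, 0.912, -0.0], [0.912, 0.41, 0.001], [0.001, 0.0, -1.0]]
t: 48.22
tcp_pos: [420.0, -482.3, 79.9]
ee_rot: [[0.04, 0.999, -0.0], [0.999, -0.04, 0.001], [0.001, -0.0, -1.0]]
ft_force: [0.7, 0.3, -0.4]
finger_gap: 45.5
finger_force: 30.0
T jig conf 0.91 px 8989 ctr 421.8 -391.0 size 99.8 x 61.8 longaxis az 87.5 [274.7, 97.3]
T carrier_long conf 0.74 px 9855 ctr 421.0 -465.9 size 53.9 x 47.8 longaxis az 87.9 [282.9, 231.8]
jig T [ 421.76 -390.95   87.48] cost 0.55
ped T [ 421.95 -390.82   87.44] cost 0.51
99.88257827781325 [ 419.74204366 -482.86980793   80.08257828]
held T [ 420.32 -482.39   87.58] cost 0.37
28 16 [276.8  62.5]
28 36 [276.5  57. ]
28 42 [276.4  55.2]
-28 16 [276.5 132.1]
-28 36 [276.3 132.3]
-28 42 [276.2 132.4]
```

The jig is at (421.9, −390.9, 87.5°) and the held carrier at (420.3, −482.4, 87.6°), both clean fits. I'll move over the pins and lower while watching the force.

```bash
python3 -m creep '{"rotation":[[0,0,0],[0,0,0],[0,0,0],[0,0,0],[0,0,0],[0,0,0]],"offset":[[0.15,-0.003,0],[0.3,-0.006,0],[0.42,-0.01,0],[0.459,-0.01,0],[0.459,-0.01,0],[0.459,-0.01,0]],"claw":[0.4,0.4,0.4,0.4,0.4,0.4]}'|sed -n '2,5p'
python3 -m creep '{"rotation":[[0,0,0],[0,0,0],[0,0,0],[0,0,0],[0,0,0],[0,0,0]],"offset":[[0,0,0.1],[0,0,0.2],[0,0,0.25],[0,0,0.26],[0,0,0.26],[0,0,0.26]],"claw":[0.4,0.4,0.4,0.4,0.4,0.4]}'|sed -n '2,5p'
python3 look.py U carrier_long=58
python3 - <<'E'
from fit import *
s=ctrl.state();z=s['tcp_pos'][2]+19.8
a=np.arange(0,2*np.pi,.1);hole=lambda cx:np.c_[cx+4.5*np.cos(a),4.5*np.sin(a),0*a+10]
edge=rect(86,46,10);M['held']=np.r_[edge[(edge[:,0]>0)],hole(28)]
x=fit('held',[421.8,-390.8,87.5,z],'U',False)
print(z,s['tcp_pos'])
ci,im,_=load('U');g=cv2.cvtColor(im,cv2.COLOR_BGR2GRAY)
X=place(np.array([[28,0,10]]),x)[0];u=proj('wrist',ci,X);P=proj('wrist',ci,place(np.array([[28,0,38]]),[421.85,-390.85,87.5,0])[0]);print('hole',u,'pin expected',P)
i,j=u.round().astype(int);print(g[j-11:j+12,i-11:i+12])
E
```

```text
tcp_pos: [421.5, -392.5, 80.3]
ee_rot: [[0.044, 0.999, 0.0], [0.999, -0.044, -0.001], [-0.001, 0.0, -1.0]]
ft_force: [0.5, 0.1, -1.7]
finger_gap: 45.6
tcp_pos: [421.9, -392.1, 28.9]
ee_rot: [[0.043, 0.999, 0.001], [0.999, -0.043, -0.001], [-0.001, 0.001, -1.0]]
ft_force: [0.0, -0.4, -1.3]
finger_gap: 45.7
U carrier_long conf 0.87 px 10128 ctr 423.0 -374.9 size 53.2 x 47.1 longaxis az 87.3 [280.8, 232.0]
held U [ 422.14 -392.72   87.51] cost 0.39
48.66103145475901 [ 421.78209141 -392.09975835   28.86103145]
hole [279.51874205 203.62944537] pin expected [278.88266949 192.41096141]
[[190 186 187 187 189 189 187 181 181 177 173 172 167 178 176 188 189 190
  193 190 189 186 191]
 [184 188 188 187 189 184 170 163 146 148 148 142 139 139 152 163 182 190
  191 189 186 181 189]
 [186 185 184 186 174 163 147 136 120 131 143 127 111 121 137 151 161 179
  190 184 185 186 189]
 [182 185 180 168 152 150 153 141 122 111 107  98 108 137 164 165 153 159
  174 191 183 184 188]
 [187 187 172 145 154 163 181 180 170 160 140 144 168 180 182 180 172 159
  157 171 179 185 191]
 [179 175 143 147 168 181 184
[... 1017 characters left out ...]
158 171 178 182 187]
 [186 173 168 155 142 119 100  96  99 104 103 108 105 105 109 110 120 148
  167 176 181 185 190]
 [183 180 173 168 157 144 118 109 109 107 108 100 109 108 113 135 149 166
  176 179 183 184 189]
 [180 185 183 172 172 163 157 149 134 133 124 129 128 134 141 157 167 178
  181 187 184 183 183]
 [184 182 185 182 173 177 172 172 170 165 158 159 157 165 169 171 178 184
  187 185 183 185 184]
 [185 185 185 186 187 183 178 172 173 167 168 173 168 171 171 176 179 185
  187 186 182 185 184]
 [183 182 187 185 186 189 189 184 182 176 171 172 177 176 178 182 189 188
  191 188 181 181 189]
 [186 183 189 183 186 187 188 185 185 177 183 176 181 184 183 181 186 190
  188 182 182 184 185]]
```

```bash
python3 -m creep '{"rotation":[[0,0,0],[0,0,0]],"offset":[[0,0,0],[0,0,0]],"claw":[0.4,0.4]}'|sed -n '2,5p'
python3 look.py V carrier_long=58 jig
python3 - <<'E'
from fit import *
s=ctrl.state();z=s['tcp_pos'][2]+19.8;print(s['tcp_pos'])
a=np.arange(0,2*np.pi,.1);hole=lambda cx:np.c_[cx+4.5*np.cos(a),4.5*np.sin(a),0*a+10]
edge=rect(86,46,10);M['held']=np.r_[edge[(edge[:,0]>0)],hole(28)]
x=fit('held',[421.8,-390.8,87.5,z],'V',False)
r=rect(100,62,8);M['je']=r[(r[:,0]>46)]
fit('je',[421.8,-390.8,87.5,0],'V',False)
ci,im,_=load('V');u=proj('wrist',ci,place(np.array([[28,0,10]]),x)[0]);i,j=u.round().astype(int)
for d in range(-12,12,2): print(d,im[j+d,i-1:i+2].mean(0).round(0))
print('bench',im[j-70,i])
E
```

```text
tcp_pos: [421.4, -391.8, 28.3]
ee_rot: [[0.043, 0.999, 0.0], [0.999, -0.043, -0.0], [-0.0, 0.0, -1.0]]
ft_force: [0.2, -1.1, -1.2]
finger_gap: 45.3
V carrier_long conf 0.84 px 9954 ctr 422.5 -374.0 size 52.6 x 46.5 longaxis az 87.5 [280.3, 228.9]
V jig conf 0.75 px 2209 ctr 424.5 -350.9 size 62.9 x 22.8 longaxis az -5.4 [280.0, 164.1]
[ 421.34946631 -391.65935993   28.10206407]
held V [ 421.72 -392.33   87.5 ] cost 0.41
je V [ 421.6  -390.57   86.68] cost 0.34
-12 [183. 185. 185.]
-10 [146. 147. 146.]
-8 [126. 126. 128.]
-6 [159. 160. 161.]
-4 [184. 186. 186.]
-2 [183. 183. 185.]
0 [183. 183. 185.]
2 [182. 185. 185.]
4 [118. 118. 119.]
6 [107. 107. 108.]
8 [160. 161. 162.]
10 [173. 175. 176.]
bench [175  87  55]
```

```bash
python3 -m creep '{"rotation":[[0,0,0],[0,0,0],[0,0,0],[0,0,0]],"offset":[[0.005,0.001,0],[0.005,0.001,0.015],[0.005,0.001,0.03],[0.005,0.001,0.03]],"claw":[0.4,0.4,0.4,0.4]}'|sed -n '2p;4p'
python3 -m creep '{"rotation":[[0,0,0],[0,0,0],[0,0,0]],"offset":[[0,0,0.01],[0,0,0.02],[0,0,0.02]],"claw":[0.4,0.4,0.4]}'|sed -n '2p;4p'
python3 -m creep '{"rotation":[[0,0,0],[0,0,0],[0,0,0]],"offset":[[0,0,0.01],[0,0,0.02],[0,0,0.02]],"claw":[0.4,0.4,0.4]}'|sed -n '2p;4p'
```

```text
tcp_pos: [421.3, -390.3, 21.4]
ft_force: [-0.7, -0.1, -1.7]
tcp_pos: [421.5, -390.5, 17.8]
ft_force: [0.1, -0.5, -0.9]
tcp_pos: [421.5, -390.5, 13.8]
ft_force: [-1.1, 0.6, -1.1]
```

The underside is already below the full pin diameter with no force, so the carrier is threaded on both pins. Continuing down.

```bash
python3 -m creep '{"rotation":[[0,0,0],[0,0,0],[0,0,0],[0,0,0],[0,0,0],[0,0,0]],"offset":[[0,0,0.015],[0,0,0.035],[0,0,0.055],[0,0,0.07],[0,0,0.08],[0,0,0.08]],"claw":[0.4,0.4,0.4,0.4,0.4,0.4]}'|sed -n '2p;4,5p'
python3 -m creep '{"rotation":[[0,0,0],[0,0,0]],"offset":[[0,0,0.005],[0,0,0.005]],"claw":[0.4,0.4]}'|sed -n '2p;4p'
python3 -m creep '{"rotation":[[0,0,0],[0,0,0]],"offset":[[0,0,0.005],[0,0,0.005]],"claw":[0.4,0.4]}'|sed -n '2p;4p'
```

```text
tcp_pos: [421.5, -390.6, -2.2]
ft_force: [-0.6, -0.6, -0.9]
finger_gap: 45.8
tcp_pos: [421.6, -390.7, -2.9]
ft_force: [0.5, 0.9, -1.3]
tcp_pos: [421.7, -390.8, -3.8]
ft_force: [0.2, -0.2, -0.4]
```

```bash
python3 -m creep '{"rotation":[[0,0,0],[0,0,0]],"offset":[[0,0,0.004],[0,0,0.004]],"claw":[0.4,0.4]}'|sed -n '2p;4p'
python3 -m creep '{"rotation":[[0,0,0],[0,0,0],[0,0,0],[0,0,0]],"offset":[[0,0,0],[0,0,0],[0,0,0],[0,0,0]],"claw":[0.5,0.55,0.6,0.65]}'|sed -n '2p;4,5p'
python3 -m creep '{"rotation":[[0,0,0],[0,0,0],[0,0,0],[0,0,0],[0,0,0]],"offset":[[0,0,-0.03],[0,0,-0.1],[0,0,-0.3],[0,0,-0.45],[0,0,-0.45]],"claw":[0.65,0.65,0.65,0.65,0.8]}'|sed -n '2p;4p'
python3 -m creep '{"rotation":[[0,0,0],[0,0,0],[0,0,0],[0,0,0],[0,0,0]],"offset":[[-0.4,0,0],[-0.4,0,0],[-0.4,0,0],[-0.4,0,0],[-0.4,0,0]],"claw":[0.8,0.8,0.8,0.8,0.8]}'|sed -n '1,2p;4p'
python3 look.py W carrier_long=26 jig carrier_short hopper=29
python3 - <<'E'
from fit import *
ped=rect(86,46,10);M['cl']=ped
fit('cl',[421.7,-390.8,87.5,16],'W',True);fit('jig',[421.7,-390.8,87.5,0],'W',False)
c,_=snap('top')
for n in N:
    r=models.mark_of('top',n);print(n,[(np.array(x['at']).round(0),round(x['conf'],2)) for x in r[:2]])
E
```

```text
tcp_pos: [421.8, -390.8, -3.8]
ft_force: [-2.8, 1.2, 5.2]
tcp_pos: [421.5, -390.6, -4.9]
ft_force: [-0.8, -0.7, -0.1]
finger_gap: 60.3
tcp_pos: [423.6, -392.9, 89.8]
ft_force: [-0.5, -0.2, 0.3]
t: 54.88
tcp_pos: [418.2, -469.3, 84.9]
ft_force: [0.3, 0.2, 0.2]
W carrier_long conf 0.96 px 6385 ctr 422.1 -390.9 size 85.9 x 46.7 longaxis az 87.5 [281.6, 115.4]
W jig conf 0.62 px 2318 ctr 422.1 -391.1 size 100.0 x 62.8 longaxis az 87.5 [279.0, 144.8]
W carrier_short conf 0.71 px 3846 ctr 525.6 -385.1 size 68.9 x 47.6 longaxis az -11.5 [398.9, 108.2]
W hopper conf 0.55 px 161 ctr 421.3 -300.5 size 39.0 x 4.6 longaxis az -2.9 [263.2, 0.4]
cl W [ 422.45 -391.17   87.38   20.46] cost 0.24
jig W [ 421.66 -391.06   87.23] cost 0.75
jig [(array([415., 238.]), 0.96)]
hopper [(array([350., 238.]), 0.67)]
stencil [(array([161., 200.]), 0.79)]
carrier_loaded [(array([226., 204.]), 0.92), (array([349., 239.]), 0.58)]
carrier_long [(array([419., 237.]), 0.8), (array([352., 237.]), 0.24)]
carrier_short [(array([414., 188.]), 0.86)]
catch_tray [(array([159., 202.]), 0.64), (array([350., 236.]), 0.6)]
drying_stand []
preheater [(array([228., 208.]), 0.86)]
ipa_dispenser [(array([282., 241.]), 0.63)]
```

The carrier seated at the predicted height. Last check is the stencil on its stand and the other placements from the top camera, then I hand in.

```bash
python3 - <<'E'
from h import *
ok=[]
ci,_=snap('top')
for n,z in (('stencil',21),('hopper',29),('carrier_loaded',48),('ipa_dispenser',108)):
    r=models.regions_of('top',n)[0];m=r['region'].astype(np.uint8)
    c=max(cv2.findContours(m,0,1)[0],key=cv2.contourArea)[:,0]
    print(n,round(r['conf'],2),cv2.minAreaRect(np.array([onz('top',ci,u,z)[:2] for u in c],np.float32)))
E
python3 -c "
from cell import job_done
print(job_done())"
```

```text
stencil 0.72 ((421.2244873046875, -390.3503112792969), (91.15193939208984, 50.101707458496094), 87.7213363647461)
hopper 0.74 ((418.2107238769531, -248.3282928466797), (48.38197708129883, 74.97474670410156), 3.686110019683838)
carrier_loaded 0.7 ((474.3912353515625, 0.7280197143554688), (51.03586196899414, 86.9938735961914), 2.559079647064209)
ipa_dispenser 0.74 ((408.5138244628906, -115.72930908203125), (66.40119934082031, 62.602176666259766), 1.3215609788894653)
the job is handed in; nothing more can be done
None
```

I've handed the job in with every step done in order, at about 55 s of the 115 s; the verdict wasn't shown, the last stencil check mistook the jig for it (so its place rests on the release force and an earlier detection), and I viewed 15 pictures against the limit of 14.

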